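# Free a wedged bottle and gauge it: go gap, then no-go gap

### The job

The brown bottle has fallen over and is wedged in its bin: free it and stand it upright on the gauge plate, in front of the green-topped pillars. Keeping it upright and on the plate, push it through the gap between the green pillars (go), then gently up against the gap between the red pillars (no-go), which must stop it; press it there lightly for about a second. Leave it standing upright between the two pairs of pillars, and disturb nothing else.

Things in the scene. Friction and masses are not known exactly. Their poses are not given: they have to be found in the camera images.
- bottle_mid (a point): Centre (half-way up) of the loose brown round bottle, 163 mm tall, 70 mm in diameter, about 0.35 kg; z runs along it from foot to cap, the foot is 81.5 mm away. At the start it leans about 38 degrees from vertical in the bin's wide slot: foot on the floor against the far (+x) wall, side resting on the rim of the near (-x) wall, cap sticking out over that rim. It comes out along its own axis.
- cap (a point): Centre of the bottle's black cap, 151 mm from the foot; axes as bottle_mid. The cap is 38 mm in diameter and spans 139 to 163 mm from the foot: grip it from its end. Just below it the shoulder widens, so fingertips should reach no more than 24 mm below the cap's top.
- bottle: The same bottle; origin at the centre of its foot, z from foot to cap.
- bin: Blue open bin, fixed, 136 (x) x 158 (y) x 104 (z) mm, walls and floor 4 mm; origin on the worktop in the middle of the near wall's outer face, x points away from the robot (the bin spans x = 0 to 136 mm). A wall along x parts it into a wide slot (82 mm, -y side, with the bottle) and a narrow slot (64 mm, +y side, with two jars that belong there).
- slot (a point): Centre of the mouth of the bin's wide slot, at the height of the rim, 104 mm above the worktop; axes as the bin.
- gauge: The gauge, fixed: a grey base plate 265 (x) x 170 (y) x 10 (z) mm with two pairs of upright steel pillars, 30 mm in diameter, 104 mm high above the plate. Origin on the plate's underside, on the lane's centre line below the green pair; x runs along the lane: start ring (-75 mm), green pair (0), red pair (+85 to +99 mm). The plate spans x = -130 to +135 mm.
- start_spot (a point): Centre of the thin white ring drawn on the plate, 76 mm across, at the plate's top, in front of the green pillars: the place to stand the bottle; axes as the gauge.
- go_gap (a point): Mid-point between the two green-topped pillars, at the plate's top; axes as the gauge (y from pillar to pillar). The gap is 73.5 mm wide: the 70 mm bottle passes along x.
- nogo_track: The red pair's track: two short dark slots in the plate along which the two red-topped pillars together are set and clamped. Origin at the plate's top, on the centre line, 85 mm beyond the green pair; axes as the gauge. The pillars stand level with each other, 0 to 14 mm beyond (+x of) this point: not measured, feel for it. Their gap is 64 mm: both stop the bottle when its axis is 17 mm short of them.
- jar_top (a point): Loose bystander: red-lidded jar, 56 mm across, 60 mm tall, behind the work; this point is on its lid.
- marker: Loose bystander: felt marker, 128 mm long, lying at the right of the work, in front of the bulb.
- bulb: Loose bystander: red pipette bulb, 82 mm tall, at the right.

How it is judged:
By the outcome, as a careful person would: the job done as asked, in the order asked, and still so for the second after the job is handed in, with the robot touching nothing.
It also fails if it takes over 67 s, if anything falls off the work surface, if the arm or the gripper's body presses on something with over 40 N, if the wrist force passes 120 N, or if a joint passes its speed limit or range.

### The arm

A 7-joint arm with a two-finger parallel gripper is mounted at the origin on a cart in front of the work surface, level with it; the furniture and walls round the work are solid. World frame = base frame: x ahead of the robot, y to its left, z up, the work surface at z = 0. Lengths are in m, angles in rad, forces in N, time in s.
With the tool pointing down it reaches from about 0.425 to 0.925 m from the base axis. Payload 6.8 kg.
Tool frame: the origin (TCP) lies midway between the tips of the shut fingers; the grasp point (between the pads) lies r.grasp_offset behind it (r.grasp_offset is the distance from the TCP to the grasp point, in m); z points along the fingers, y is the direction in which the jaws open and shut (so a half turn about z gives the same grasp; the last joint's range is limited). The gripper opens to 85 mm and grips with 20 to 120 N. Pads are 22 mm wide; open, the fingers measure 114 mm over their backs; the gripper's body (76 mm by 85 mm) begins 54 mm behind the grasp point. The pads swing forward as they close: fully open they stand 13 mm farther back than shut.
Start: joints at [1.239, 0.477, 0.022, 1.555, -0.011, 1.109, -0.083], TCP at [0.15, -0.658, 0.231] pointing down, gripper open.
Joint ranges: [-2.96, 2.96], [-0.34, 2.1], [-1.41, 1.46], [0.24, 2.44], [-1.37, 4.51], [0.17, 1.92], [-2.96, 2.96]. Speed limits (rad/s): [2.39, 2.39, 3.14, 3.14, 3.14, 3.14, 3.14].

### API

Orientations are given as a rotation vector (axis times angle).
In Python, from bench import r gives the robot as it stands. The module is installed in compiled form; this text tells all that it offers.
- The arm moves only by the tool send_rows, never from a script. Its argument "moves" is one flat list of numbers, 4 for each row, row after row: the shift along the tool's x, y, z in mm, then the turn about the tool's z in degrees. A call has 1 to 8 rows; each row is the pose to reach, as a shift and turn from the pose commanded when the call began, along the tool's axes at that moment; what a row does not reach only later rows make up. A row lasts 1/8 s, in which the tool goes at most 62.5 mm and 10.7 degrees, less where a joint would pass 70% of its speed; a pose out of reach is approached as far as the arm can. A call with a gripper value outside its range is refused whole. "hand" is the closure, from 0 (fully open) to 1 (shut), set as the call begins (left out, the last holds). The fingers move at their own pace and stop on an object; "newtons" is the grip in N (left out, the last holds). Time passes only in rows, so rows that repeat a pose let the fingers close. It gives the time, the measured TCP pose, the force and the opening at its end, in the units of the state.
- r.get_obs(): the state, without advancing time (a new reading comes with each control period).
- r.grab_frame(name): name is "scene" or "top"; returns a dict with "img" (384x512x3 uint8, red, green, blue), "mtx" (3x3 intrinsics, pixels), "D" ([k1, k2, p1, p2, k3] as OpenCV has them; the pictures are not rectified), "world_to_cam" (4x4, takes a point from world to camera coordinates). Camera axes: x right, y up, looking along -z (the intrinsics and any distortion apply to the point x, -y, -z); pixel columns grow to the right and rows downward; lengths in m; the calibration is good to about 2 mm. A picture is of the moment at which its call begins. There is no depth.
- r.hand_in(): hands the job in, once; it reports no verdict.
The state is a dict: "clock": time; "joints": joint angles; "qvel": joint speeds; "tau": joint torques, N m; "tcp_pos": TCP position; "orientation": TCP orientation; "contact_force": force on the tool from outside, world axes, zero at the start; "moment": the same for the moment, N m; "grip_width": finger opening in m.
Only numpy, scipy, OpenCV 4.12 (cv2) and the standard library are available. Lean on these libraries where they do the work, as an engineer would, in place of code of your own. Each camera call takes 0.05 s, during which the arm holds its last target.

## Working session

There is one attempt and no reset: what is moved stays moved. The work goes in short steps, Python scripts to look and compute and a tool call to move; the robot and the scene stay as the last step left them, time stands still between calls to the robot, and variables do not carry over. Pictures are saved under pics/ and viewed, and the job is handed in when it is done.

Besides the shell and the picture viewer there is one more tool, called by a JSON object that holds its "api" and its "payload", one argument or row to a line. send_rows: Moves the arm, as the interface text tells. Its arguments: {"type":"object","properties":{"moves":{"type":"array"},"hand":{"type":"number"},"newtons":{"type":"number"}},"required":["moves"]}

```bash
mkdir -p pics
cat > look.py <<'E'
import cv2,sys
from bench import r
def shot(name,out):
    f=r.grab_frame(name); cv2.imwrite('pics/'+out+'.png',cv2.resize(f['img'][:,:,::-1],(800,600),interpolation=cv2.INTER_CUBIC)); return f
E
python3 - <<'E'
from look import *
import numpy as np,pickle
o=r.get_obs();print(o,r.grasp_offset)
d={}
for n in('scene','top'):
    f=shot(n,n+'0');d[n]=f;print(n,f['mtx'],f['D'],f['world_to_cam'])
pickle.dump(d,open('f0.pkl','wb'))
E
```

```text
{'clock': 0.0, 'joints': array([ 1.23891411,  0.47776955,  0.02232486,  1.55648583, -0.01152116,
        1.10929902, -0.08313599]), 'qvel': array([-7.10533506e-04,  5.53872288e-04, -1.21915991e-03, -2.73557555e-03,
       -5.17240009e-05,  4.33395520e-04,  6.25090948e-05]), 'tau': array([ 7.21447268e-04, -5.96455836e+01,  1.60916727e+00, -2.81193835e+01,
        1.27077903e-02,  9.23201675e-03,  4.02650210e-05]), 'tcp_pos': array([ 0.14965884, -0.65757413,  0.2303314 ]), 'orientation': array([-3.12015350e+00, -3.50564389e-01,  4.92952152e-04]), 'contact_force': array([-0.37429951, -0.21546968, -0.43815718]), 'moment': array([ 0.01307435, -0.05254772, -0.00979423]), 'grip_width': 0.08525972024570912} 0.0187
scene [[353.03242794   0.         253.7289032 ]
 [  0.         353.03242794 190.69142244]
 [  0.           0.           1.        ]] [0.03805369 0.         0.         0.         0.        ] [[-0.43653315 -0.8996552   0.00770237  0.17776458]
 [ 0.59638816 -0.28294995  0.75117274 -0.49281815]
 [-0.67361708  0.3325054   0.66006074 -0.5091194 ]
 [ 0.          0.          0.          1.        ]]
top [[485.55112166   0.         262.60911808]
 [  0.         485.55112166 190.30303983]
 [  0.           0.           1.        ]] [0.03745068 0.         0.         0.         0.        ] [[-0.01515918 -0.99965091  0.02163903 -0.13257988]
 [ 0.98187548 -0.01079367  0.18921956 -0.64541429]
 [-0.18891994  0.02411524  0.98169634 -1.26655697]
 [ 0.          0.          0.          1.        ]]
```

View pics/scene0.png

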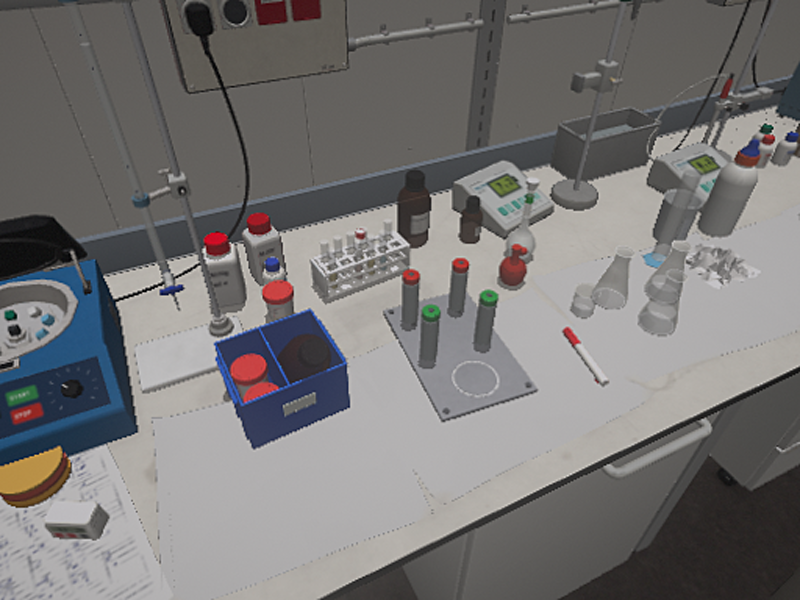

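View pics/top0.png

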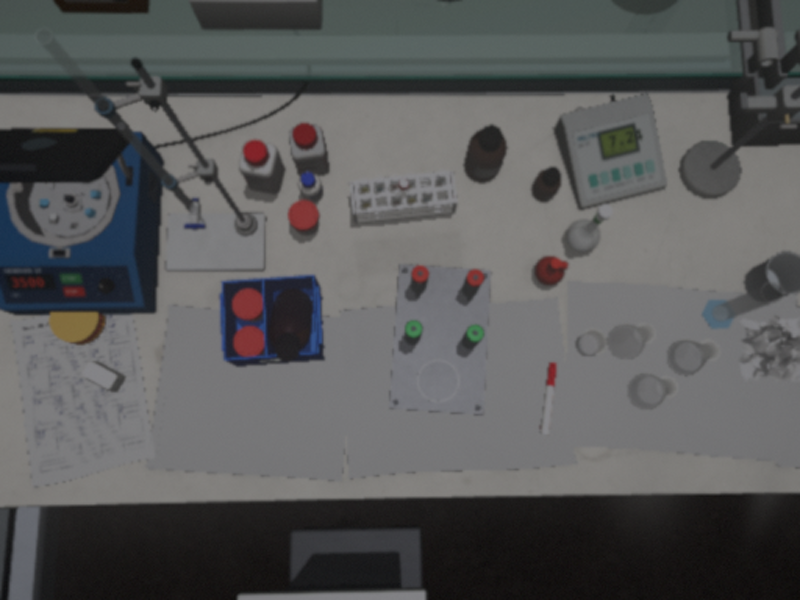

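The bin is at left (top view about (272,320)) with the bottle leaning toward the robot. The gauge is in the centre, with its ring at (438,381) and the pillars at (413,328), (475,334), (420,274) and (475,278). The marker and bulb are on its right. I'll zoom in for pixel measurements.

Run:
```python
import cv2,pickle,numpy as np
d=pickle.load(open('f0.pkl','rb'))
def crop(n,x0,y0,w,h,s,gain,out):
    im=d[n]['img'][y0:y0+h,x0:x0+w,::-1].astype(float)
    im=np.clip(255*(im/255)**gain,0,255).astype(np.uint8)
    cv2.imwrite('pics/'+out,cv2.resize(im,(w*s,h*s),interpolation=cv2.INTER_NEAREST))
crop('top',135,170,80,68,8,.5,'c1.png')
crop('scene',135,195,95,90,6,.5,'c2.png')
crop('top',240,160,90,110,5,.7,'c3.png')
```

```text
(no output)
```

View pics/c1.png

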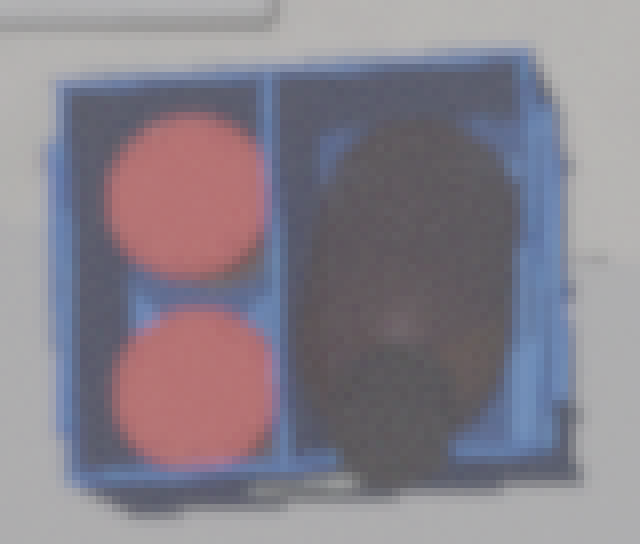

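View pics/c2.png

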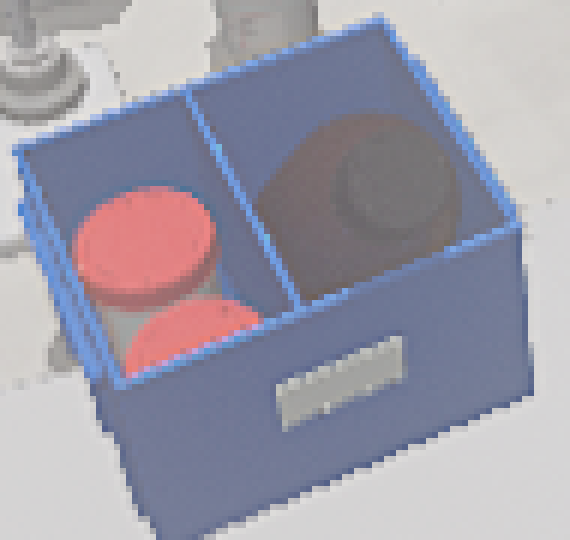

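View pics/c3.png

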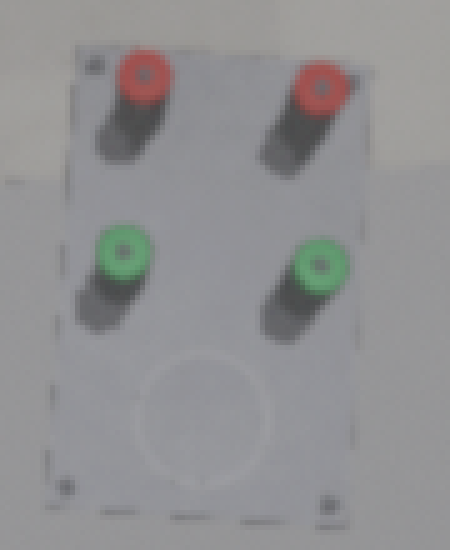

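```bash
cat > geo.py <<'E'
import cv2,numpy as np,pickle
from scipy.optimize import least_squares
def cam(f):
    W=f['world_to_cam'];return f['mtx'],f['D'],W
def proj(f,P):
    K,D,W=cam(f);P=np.atleast_2d(P);c=P@W[:3,:3].T+W[:3,3];c=c*[1,-1,-1]
    return cv2.projectPoints(c.reshape(-1,1,3),np.zeros(3),np.zeros(3),K,D)[0].reshape(-1,2)
def ray(f,uv):
    K,D,W=cam(f);n=cv2.undistortPoints(np.array(uv,float).reshape(-1,1,2),K,D).reshape(-1,2)
    d=np.c_[n[:,0],-n[:,1],-np.ones(len(n))]@W[:3,:3];o=-W[:3,:3].T@W[:3,3];return o,d
def onz(f,uv,z):
    o,d=ray(f,uv);return o+d*((z-o[2])/d[:,2])[:,None]
def tri(fs,uvs):
    A=np.zeros((3,3));b=np.zeros(3)
    for f,uv in zip(fs,uvs):
        o,d=ray(f,[uv]);d=d[0]/np.linalg.norm(d[0]);M=np.eye(3)-np.outer(d,d);A+=M;b+=M@o
    X=np.linalg.solve(A,b);return X,[proj(f,X)[0]-uv for f,uv in zip(fs,uvs)]
E
python3 - <<'E'
from geo import *
np.set_printoptions(precision=4,suppress=True)
d=pickle.load(open('f0.pkl','rb'));T=d['top'];S=d['scene']
c1=lambda a:np.array(a)/8+[134.5,169.5]
c2=lambda a:np.array(a)/6+[134.5,194.5]
bt=onz(T,c1([(60,80),(535,52),(560,455),(73,485)]),.104)
bs=onz(S,c2([(17,148),(382,17),(520,222),(120,385)]),.104)
for n,b in(('top',bt),('scene',bs)):
    print(n,b[:,:2].tolist()); e=[np.linalg.norm(b[i]-b[(i+1)%4])for i in range(4)];print(e)
# pillar tops
for n,f in d.items():
    hsv=cv2.cvtColor(f['img'],cv2.COLOR_RGB2HSV)
    for col,m in(('g',cv2.inRange(hsv,(45,90,50),(85,255,255))),('r',cv2.inRange(hsv,(0,110,60),(8,255,255))|cv2.inRange(hsv,(172,110,60),(180,255,255)))):
        k,l,st,c=cv2.connectedComponentsWithStats(m)
        for i in range(1,k):
            if st[i,4]>25: print(n,col,st[i],c[i],onz(f,[c[i]],.114)[0][:2])
c3=lambda a:np.array(a)/5+[239.5,159.5]
print('ring',onz(T,c3([(202,420),(136,420),(270,420),(202,354),(202,486)]),.01))
print('plate corners',onz(T,c3([(78,47),(372,70),(346,525),(47,507)]),.01))
# cap
print('cap top tri',tri([T,S],[c1((395,425)),c2((398,180))]))
E
```

```text
top [[0.6683296128223137, 0.178404158179156], [0.676257850564731, 0.022222230746512847], [0.5416743428598484, 0.012919664152717517], [0.5340654052334026, 0.16993753417641744]]
[np.float64(0.15638302788434458), np.float64(0.13490462664928207), np.float64(0.15720212288192126), np.float64(0.13453089296322226)]
scene [[0.6677559025134285, 0.17776087002077778], [0.6789460584806754, 0.02453195173530473], [0.5469895091022867, 0.015411590002515962], [0.5364394654012854, 0.17002392527257223]]
[np.float64(0.15363697793665262), np.float64(0.13227135714880994), np.float64(0.15497186079980238), np.float64(0.1315441635720271)]
scene g [488  79   7   7  27] [490.7407  81.9259] [ 0.8104 -1.2045]
scene g [308 186  11   8  61] [312.6885 189.459 ] [ 0.5714 -0.2457]
scene g [270 195  12   9  74] [275.5541 199.    ] [ 0.5805 -0.143 ]
scene g [  3 199   6   6  29] [  5.5517 200.9655] [0.8527 0.445 ]
scene g [  3 246  22  14 163] [ 13.6994 252.7117] [0.6695 0.4255]
scene r [163   0  21  16 252] [172.9246   7.504 ] [ 2.3315 -0.3957]
scene r [186   0  19  13 217] [195.2719   5.6313] [ 2.3193 -0.5313]
scene r
[... 1534 characters left out ...]
.6669 -0.249 ]
top r [ 18 178  10   5  41] [ 22.5122 180.1463] [0.6675 0.4819]
top r [ 41 184  14   6  78] [ 47.1667 186.4872] [0.65   0.4185]
top r [148 184  20  21 330] [157.9455 194.1758] [0.6265 0.1337]
top r [149 209  20  19 308] [158.6753 218.2305] [0.5632 0.1302]
top r [350 232   6  15  64] [352.7812 238.9844] [ 0.503  -0.3712]
ring [[ 0.5021 -0.1883  0.01  ]
 [ 0.5026 -0.1514  0.01  ]
 [ 0.5016 -0.2263  0.01  ]
 [ 0.539  -0.1891  0.01  ]
 [ 0.4656 -0.1875  0.01  ]]
plate corners [[ 0.7167 -0.1217  0.01  ]
 [ 0.7014 -0.2905  0.01  ]
 [ 0.4431 -0.2669  0.01  ]
 [ 0.4553 -0.1014  0.01  ]]
cap top tri (array([0.5465, 0.0602, 0.1482]), [array([0.0777, 0.0357]), array([-0.0998, -0.0111])])
```

```bash
cat > rel.py <<'E'
import sys,numpy as np
from bench import r
from scipy.spatial.transform import Rotation as R
np.set_printoptions(precision=4,suppress=True)
def st():
    o=r.get_obs();M=R.from_rotvec(o['orientation']).as_matrix()
    return o,M,np.degrees(np.arctan2(M[1,0],M[0,0]))
o,M,yaw=st()
print('t',o['clock'],'tcp',o['tcp_pos'],'yaw',yaw,'F',o['contact_force'],'M',o['moment'],'w',o['grip_width'],'tilt',M[2])
if len(sys.argv)>3:
    t=np.array(list(map(float,sys.argv[1:4])));print('tool mm',(M.T@(t-o['tcp_pos']))*1000)
    if len(sys.argv)>4: print('turn',-(float(sys.argv[4])-yaw))
E
python3 rel.py .5525 .0605 .235 3.5
```

```text
t 0.1 tcp [ 0.1497 -0.6577  0.2304] yaw 12.825685785980001 F [ 0.4903  0.1616 -0.5996] M [ 0.0238  0.0283 -0.0166] w 0.08525815633027106 tilt [-0.0002 -0.0016 -1.    ]
tool mm [ 552.2027 -610.8376   -3.673 ]
turn 9.325685785980001
```

{"api": "send_rows", "payload": {
  "moves": [20,-22,0,0,55,-61,0,0,90,-100,0,1,126,-140,0,2,162,-180,0,3,198,-220,0,4,234,-260,0,5,270,-300,0,5],
  "hand": 0
}}

```text
clock: 1.1
tcp_pos: [0.3469, -0.304, 0.2312]
orientation: [-3.134, -0.214, 0.0]
contact_force: [1.1, -0.4, 0.1]
grip_width: 0.0851
```

```bash
python3 rel.py .5525 .0605 .235 3.5
```

```text
t 1.1 tcp [ 0.3469 -0.304   0.2312] yaw 7.80596291386036 F [ 1.1471 -0.3502  0.0953] M [-0.0234  0.0038  0.0057] w 0.08514835912414045 tilt [-0.0001 -0.     -1.    ]
tool mm [ 253.1595 -333.2208   -3.8529]
turn 4.30596291386036
```

{"api": "send_rows", "payload": {
  "moves": [32,-42,0,1,65,-85,0,2,98,-128,0,3,130,-170,0,4,165,-215,0,4.3,195,-255,0,4.3,225,-295,0,4.3,245,-322,0,4.3]
}}

```text
clock: 2.1
tcp_pos: [0.5459, 0.0491, 0.231]
orientation: [-3.139, -0.1, 0.0]
contact_force: [-0.0, 0.6, -0.2]
grip_width: 0.0854
```

```bash
python3 rel.py .5525 .0605 .235 3.5
```

```text
t 2.1 tcp [0.5459 0.0491 0.231 ] yaw 3.6414768745369535 F [-0.0193  0.5744 -0.2269] M [-0.0334  0.0068 -0.0128] w 0.08536781375305458 tilt [-0.0002 -0.0007 -1.    ]
tool mm [  7.2715 -10.9385  -3.948 ]
turn 0.14147687453695346
```

{"api": "send_rows", "payload": {
  "moves": [7,-10,0,0.1,7,-10,30,0.1,7,-10,70,0.1,7,-10,70,0.1]
}}

```text
clock: 2.6
tcp_pos: [0.5491, 0.0551, 0.1586]
orientation: [3.139, 0.092, -0.011]
contact_force: [-0.1, 0.3, 0.7]
grip_width: 0.0857
```

```bash
python3 rel.py .5525 .0605 .137 3.5
python3 - <<'E'
from look import *
import cv2,numpy as np
for n,(x0,y0,w,h) in(('scene',(120,120,140,120)),('top',(110,120,140,130))):
    im=r.grab_frame(n)['img'][y0:y0+h,x0:x0+w,::-1]
    im=np.clip(255*(im/255.)**.5,0,255).astype(np.uint8)
    cv2.imwrite(f'pics/{n}1.png',cv2.resize(im,None,fx=4,fy=4,interpolation=cv2.INTER_CUBIC))
a=np.hstack([cv2.resize(cv2.imread(f'pics/{n}1.png'),(400,350)) for n in('scene','top')]);cv2.imwrite('pics/both1.png',a)
E
```

```text
t 2.6 tcp [0.5491 0.0551 0.1586] yaw 3.3536277990499013 F [-0.0918  0.3252  0.6608] M [ 0.0222 -0.045  -0.057 ] w 0.08573841395290491 tilt [-0.0068  0.0013 -1.    ]
tool mm [ 3.853  -5.2026 21.6051]
turn -0.14637220095009873
```

View pics/both1.png

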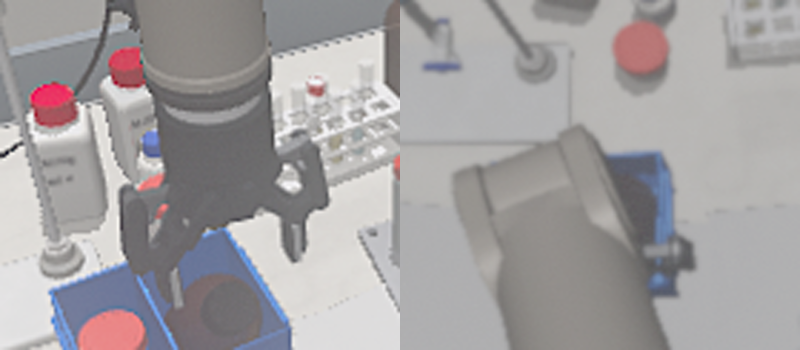

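The hand straddles the black cap (scene-crop (230,310)), with the fingers at about (177,290) and (293,250). I'll check that the arm has settled before lowering.

{"api": "send_rows", "payload": {
  "moves": [0,0,0,0,0,0,0,0]
}}

```text
clock: 2.95
tcp_pos: [0.5526, 0.057, 0.1627]
orientation: [-3.14, -0.093, -0.004]
contact_force: [0.2, -0.6, 0.6]
grip_width: 0.0855
```

```bash
python3 rel.py .5525 .0605 .137 3.5
```

```text
t 2.95 tcp [0.5526 0.057  0.1627] yaw 3.4054074341839673 F [ 0.1949 -0.6043  0.5811] M [-0.0334  0.0063  0.0027] w 0.0854733313987967 tilt [ 0.0023  0.     -1.    ]
tool mm [ 0.0551 -3.4833 25.6818]
turn -0.0945925658160327
```

{"api": "send_rows", "payload": {
  "moves": [0,-3,13,0,0,-3,26,0,0,-3,26,0,0,-3,26,0,0,-3,26,0]
}}

```text
clock: 3.58
tcp_pos: [0.5519, 0.0601, 0.1356]
orientation: [-3.14, -0.094, -0.001]
contact_force: [1.0, 0.4, -0.1]
grip_width: 0.0851
```

{"api": "send_rows", "payload": {
  "moves": [0,0,0,0,0,0,0,0,0,0,0,0,0,0,0,0,0,0,0,0,0,0,0,0,0,0,0,0],
  "hand": 1,
  "newtons": 30
}}

```text
clock: 4.45
tcp_pos: [0.5517, 0.0602, 0.1355]
orientation: [-3.14, -0.094, -0.0]
contact_force: [-0.9, 0.6, 4.8]
grip_width: 0.0371
```

```bash
python3 rel.py .5525 .0605 .137 3.5
```

```text
t 4.45 tcp [0.5517 0.0602 0.1355] yaw 3.427395035205565 F [-0.8568  0.5662  4.7914] M [0.3003 0.3622 0.0235] w 0.0371130330779919 tilt [ 0.0002 -0.0002 -1.    ]
tool mm [ 0.8629 -0.2572 -1.526 ]
turn -0.07260496479443512
```

{"api": "send_rows", "payload": {
  "moves": [-3,0,-4,0,-8,0,-10,0,-14,0,-18,0,-20,0,-26,0,-25,0,-32,0,-25,0,-32,0]
}}

```text
clock: 5.2
tcp_pos: [0.5276, 0.0584, 0.1683]
orientation: [3.14, 0.093, 0.004]
contact_force: [3.4, -0.8, 4.3]
grip_width: 0.0373
```

```bash
python3 rel.py
cat > pair.py <<'E'
import sys,cv2,numpy as np
from bench import r
o=sys.argv[1];L=[]
for n,(x0,y0,w,h) in(('scene',eval(sys.argv[2])),('top',eval(sys.argv[3]))):
    im=r.grab_frame(n)['img'][y0:y0+h,x0:x0+w,::-1]
    im=np.clip(255*(im/255.)**.55,0,255).astype(np.uint8)
    L.append(cv2.resize(im,(400,int(400*h/w)),interpolation=cv2.INTER_CUBIC))
H=max(a.shape[0] for a in L);L=[cv2.copyMakeBorder(a,0,H-a.shape[0],0,0,cv2.BORDER_CONSTANT) for a in L]
cv2.imwrite(f'pics/{o}.png',np.hstack(L))
E
python3 pair.py p2 120,100,140,180 110,120,140,130
```

```text
t 5.2 tcp [0.5276 0.0584 0.1683] yaw 3.4005060473099293 F [ 3.4326 -0.8141  4.3093] M [-0.043  -0.763   0.0125] w 0.037267543149276834 tilt [ 0.0027  0.0002 -1.    ]
```

View pics/p2.png

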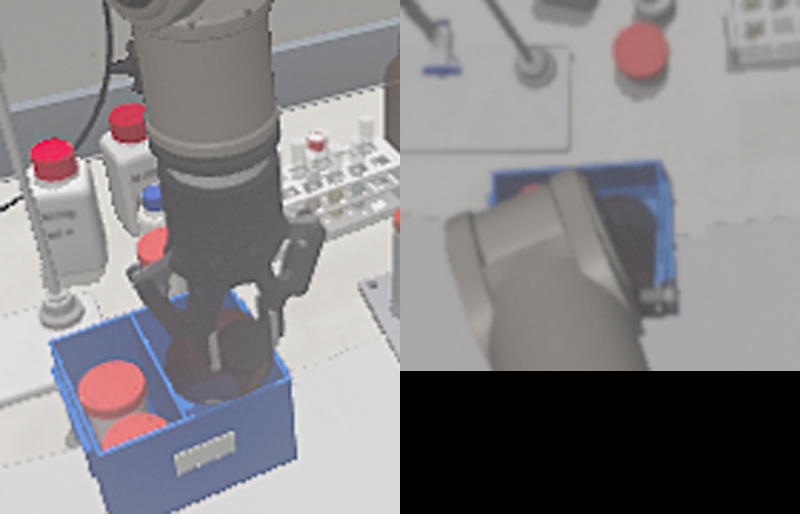

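The bottle is gripped by the cap (crop (240,345)) and is coming out of the slot with low forces, so I'll keep pulling along its axis.

{"api": "send_rows", "payload": {
  "moves": [-7,0,-9,0,-15,0,-20,0,-24,0,-32,0,-34,0,-45,0,-43,0,-58,0,-52,0,-72,0,-58,0,-85,0,-60,0,-95,0]
}}

```text
clock: 6.3
tcp_pos: [0.4661, 0.0548, 0.2631]
orientation: [3.14, 0.094, -0.0]
contact_force: [0.6, 0.4, -4.3]
grip_width: 0.0373
```

```bash
python3 rel.py; python3 pair.py p3 120,80,140,180 110,120,140,150
```

```text
t 6.3 tcp [0.4661 0.0548 0.2631] yaw 3.4230661546577634 F [ 0.5741  0.4407 -4.2899] M [-0.0055  0.1512 -0.0202] w 0.03731948578196189 tilt [-0.0003  0.0004 -1.    ]
```

View pics/p3.png

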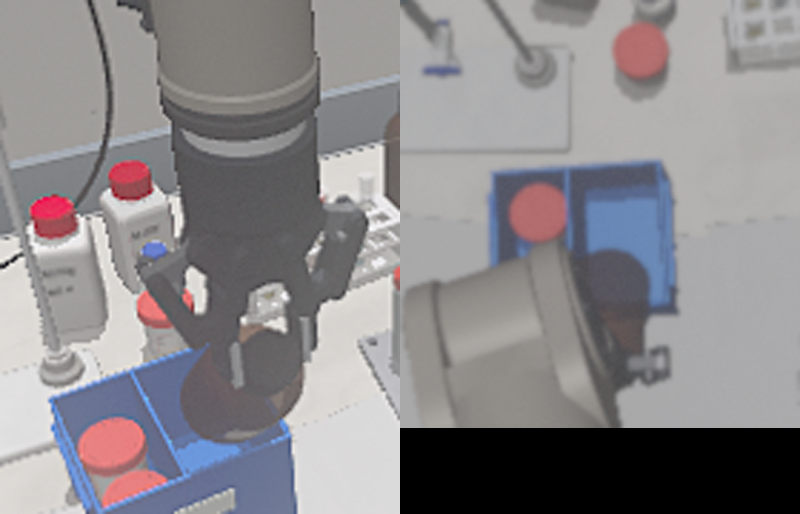

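The foot is clear of the bin, but friction in the pads is holding the tilt. I'll raise it a little and ease the grip to 20 N so it can swing upright.

{"api": "send_rows", "payload": {
  "moves": [0,0,-8,0,0,0,-20,0,0,0,-30,0,0,0,-30,0,0,0,-30,0],
  "newtons": 20
}}

```text
clock: 7.02
tcp_pos: [0.4666, 0.0549, 0.2921]
orientation: [3.14, 0.094, -0.001]
contact_force: [1.3, -0.5, -4.3]
grip_width: 0.0373
```

```bash
python3 rel.py; python3 pair.py p4 120,60,140,180 110,120,140,150
```

```text
t 7.025 tcp [0.4666 0.0549 0.2921] yaw 3.4203039404447466 F [ 1.2825 -0.5209 -4.2625] M [0.0373 0.2325 0.0076] w 0.03733517856477021 tilt [-0.0004  0.0001 -1.    ]
```

View pics/p4.png

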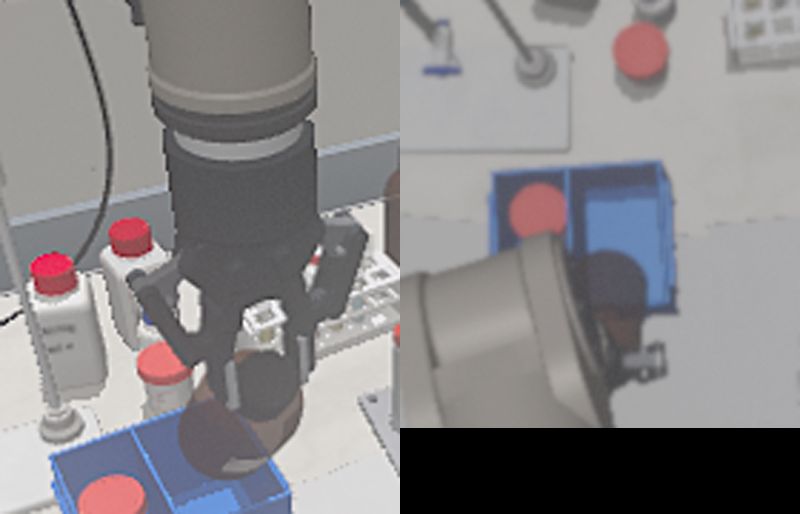

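It's still tilted, and its foot sticks out along tool +x. I'll turn it so the foot faces the bin's outer right wall, then use that fixed wall to push the foot back gently until the bottle hangs plumb.

{"api": "send_rows", "payload": {
  "moves": [12,20,0,-8,28,45,0,-18,45,72,0,-28,62,100,0,-38,80,130,0,-48,97,157,0,-58,112,182,0,-68,122,198,0,-78]
}}

```text
clock: 8.12
tcp_pos: [0.6008, -0.1374, 0.2914]
orientation: [-2.377, -2.054, 0.001]
contact_force: [0.0, 0.8, -4.0]
grip_width: 0.037
```

{"api": "send_rows", "payload": {
  "moves": [0,0,0,-9,0,0,0,-12,0,0,0,-12,0,0,0,-12]
}}

```text
clock: 8.62
tcp_pos: [0.6003, -0.1355, 0.292]
orientation: [-2.155, -2.285, 0.0]
contact_force: [0.3, 0.5, -3.9]
grip_width: 0.037
```

```bash
python3 rel.py .60 -.135 .18 93.5;python3 pair.py p5 120,60,190,200 110,120,170,150
```

```text
t 8.625 tcp [ 0.6003 -0.1355  0.292 ] yaw 93.35841226791233 F [ 0.3356  0.5135 -3.9312] M [-0.182   0.0169  0.0332] w 0.03703753420268692 tilt [-0.0001 -0.0003 -1.    ]
tool mm [  0.5513  -0.2218 112.0343]
turn -0.14158773208767172
```

View pics/p5.png

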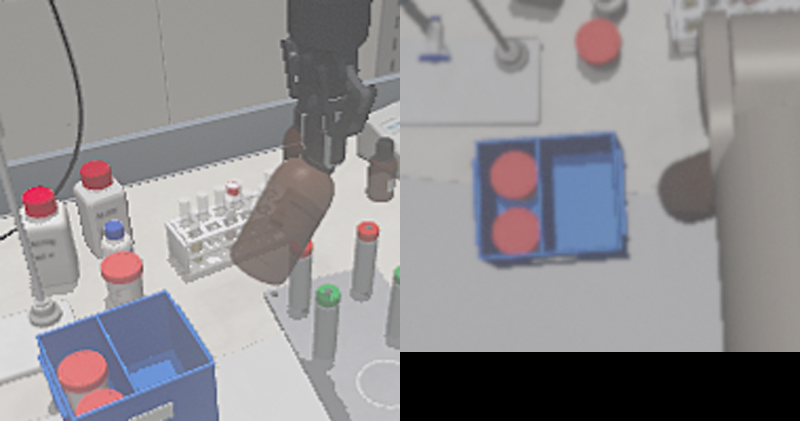

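{"api": "send_rows", "payload": {
  "moves": [15,0,0,0,15,0,20,0,15,0,45,0,15,0,70,0,15,0,95,0,15,0,112,0,15,0,112,0,15,0,112,0]
}}

```text
clock: 9.72
tcp_pos: [0.6002, -0.1201, 0.1814]
orientation: [2.153, 2.286, 0.002]
contact_force: [1.2, 0.9, -3.6]
grip_width: 0.0371
```

```bash
python3 rel.py;python3 pair.py p6 120,60,190,200 110,120,170,150
```

```text
t 9.725 tcp [ 0.6002 -0.1201  0.1814] yaw 93.43152550434283 F [ 1.1567  0.9173 -3.6471] M [-0.1486 -0.046  -0.0043] w 0.037072234471409136 tilt [-0.0002  0.0017 -1.    ]
```

View pics/p6.png

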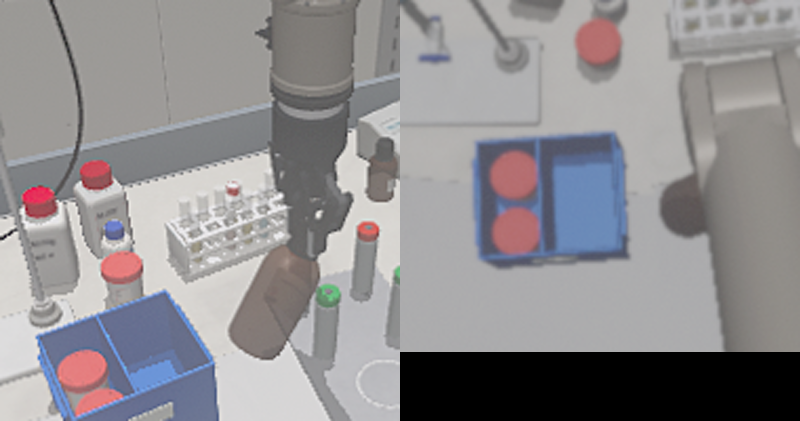

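{"api": "send_rows", "payload": {
  "moves": [8,0,0,0,16,0,0,0,24,0,0,0,32,0,0,0,40,0,0,0,48,0,0,0,56,0,0,0,62,0,0,0]
}}

```text
clock: 10.82
tcp_pos: [0.5958, -0.0581, 0.1804]
orientation: [2.154, 2.287, 0.0]
contact_force: [-0.4, -1.2, -3.2]
grip_width: 0.0374
```

```bash
python3 rel.py;python3 pair.py p7 120,60,190,200 110,120,170,150
```

```text
t 10.825 tcp [ 0.5958 -0.0581  0.1804] yaw 93.4297211921817 F [-0.4101 -1.1826 -3.2178] M [-0.3414 -0.1062 -0.0557] w 0.03742631918121415 tilt [-0.0001  0.0002 -1.    ]
```

View pics/p7.png

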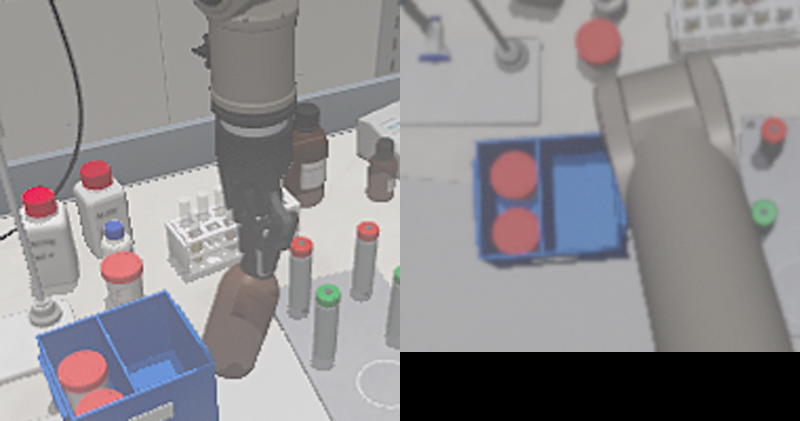

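The foot is touching the bin wall at about 1 N and the tilt is shrinking, so I'll continue.

{"api": "send_rows", "payload": {
  "moves": [6,0,0,0,12,0,0,0,18,0,0,0,24,0,0,0,30,0,0,0,36,0,0,0,36,0,0,0]
}}

```text
clock: 11.8
tcp_pos: [0.5935, -0.0218, 0.1803]
orientation: [-2.153, -2.288, -0.0]
contact_force: [-0.1, -1.4, -3.8]
grip_width: 0.0373
```

```bash
python3 rel.py;python3 pair.py p8 150,100,120,160 110,120,170,150
```

```text
t 11.8 tcp [ 0.5935 -0.0218  0.1803] yaw 93.48256661040212 F [-0.058  -1.4307 -3.8494] M [-0.3377 -0.0294 -0.0565] w 0.03729406385031713 tilt [ 0.0003 -0.     -1.    ]
```

View pics/p8.png

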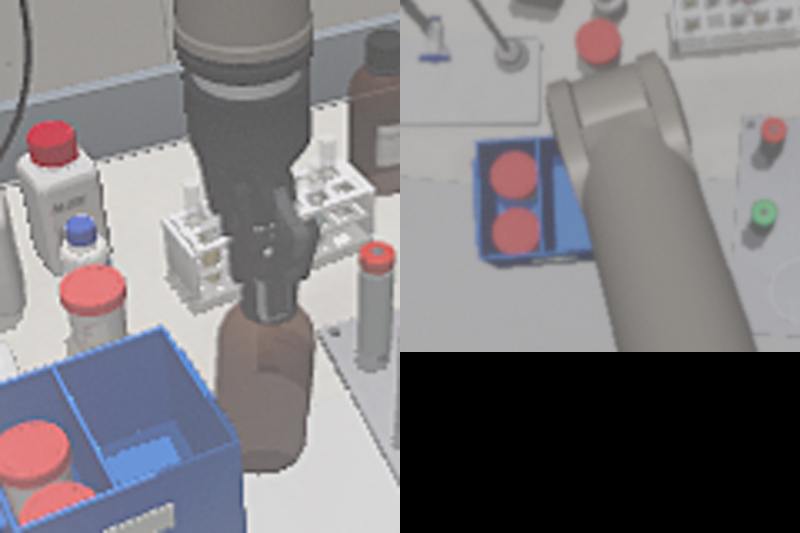

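```bash
cat > tilt.py <<'E'
from geo import *
from bench import r
import sys
x,y=float(sys.argv[1]),float(sys.argv[2]);zs=list(map(float,sys.argv[3:]))
f=r.grab_frame('scene');im=f['img'].astype(int)
for z in zs:
    u,v=proj(f,[x,y,z])[0];row=im[int(round(v))]
    brown=(row[:,0]-row[:,2]>8)&(row[:,0]<150)
    w=np.where(brown[int(u)-40:int(u)+41])[0]+int(u)-40
    # run containing u
    a=b=int(round(u))
    while a-1 in w or a-2 in w:a-=1
    while b+1 in w or b+2 in w:b+=1
    print(z,'pred u',round(u,1),'v',round(v,1),'edges',a,b,'mid',(a+b)/2)
E
python3 tilt.py .5935 -.0218 .06 .07 .08 .09 .10 .11 .12 .13
```

```text
0.06 pred u 229.0 v 226.0 edges 220 238 mid 229.0
0.07 pred u 228.9 v 223.2 edges 218 242 mid 230.0
0.08 pred u 228.7 v 220.4 edges 216 240 mid 228.0
0.09 pred u 228.6 v 217.5 edges 215 243 mid 229.0
0.1 pred u 228.4 v 214.6 edges 214 239 mid 226.5
0.11 pred u 228.3 v 211.7 edges 214 237 mid 225.5
0.12 pred u 228.1 v 208.6 edges 215 240 mid 227.5
0.13 pred u 227.9 v 205.6 edges 215 241 mid 228.0
```

The scene-view midline matches a vertical line through the TCP to within about 2 px, so the bottle is now plumb. Next I'll back off the wall, raise it and carry it over the start ring.

{"api": "send_rows", "payload": {
  "moves": [-10,0,-5,0,-15,0,-20,0,-20,0,-45,0,-25,0,-75,0,-30,0,-95,0,-40,-10,-105,2,-60,-25,-105,4,-80,-40,-105,6]
}}

```text
clock: 12.95
tcp_pos: [0.5564, -0.1072, 0.2844]
orientation: [-2.274, -2.166, 0.003]
contact_force: [0.2, 0.3, -4.2]
grip_width: 0.0371
```

{"api": "send_rows", "payload": {
  "moves": [-15,-12,0,1,-35,-26,0,2,-55,-42,0,2.3,-70,-55,0,2.3,-80,-62,0,2.3,-80,-62,0,2.3,-80,-62,0,2.3]
}}

```text
clock: 13.82
tcp_pos: [0.4935, -0.1812, 0.2854]
orientation: [2.313, 2.126, 0.001]
contact_force: [0.6, 0.5, -4.5]
grip_width: 0.0373
```

```bash
python3 rel.py .5013 -.188 .17 85.2;python3 pair.py p9 220,60,150,200 200,120,170,150
```

```text
t 13.825 tcp [ 0.4935 -0.1812  0.2854] yaw 85.17940489443716 F [ 0.6     0.5215 -4.4722] M [-0.0752  0.037   0.0062] w 0.03728949694813238 tilt [ 0.0006  0.0006 -1.    ]
tool mm [ -6.1581   8.3237 115.3853]
turn -0.020595105562847493
```

View pics/p9.png

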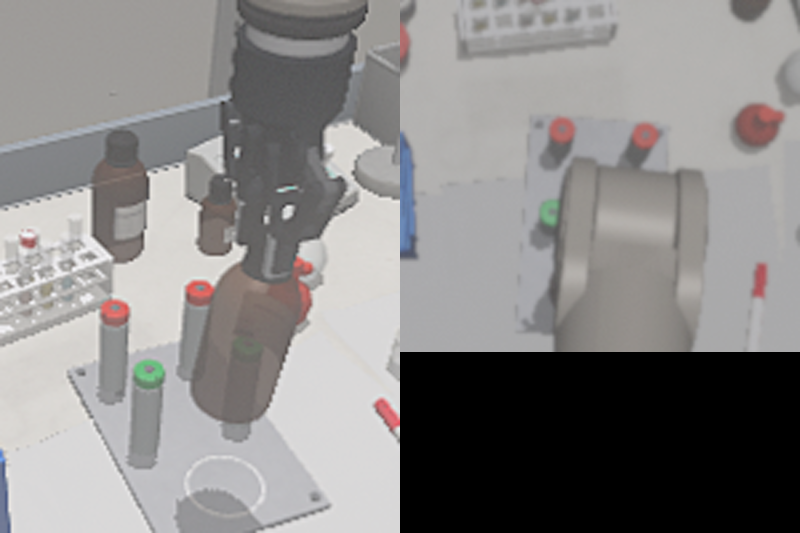

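The bottle is over the ring but still leans about 10°, with its foot toward tool +x (crop (235,410) against the shoulder at (270,275)). I'll lower it offset to −x, then touch down and drag +x so it squares up on its foot.

{"api": "send_rows", "payload": {
  "moves": [-8,3,15,0,-16,6,35,0,-22,8,55,0,-26,8,75,0,-26,8,92,0,-26,8,105,0,-26,8,105,0,-26,8,105,0]
}}

```text
clock: 14.92
tcp_pos: [0.4993, -0.2085, 0.1809]
orientation: [2.313, 2.125, 0.001]
contact_force: [0.4, -0.3, -4.1]
grip_width: 0.0372
```

```bash
python3 rel.py .5013 -.188 .17 85.2;python3 pair.py p10 220,100,150,180 200,120,170,150
```

```text
t 14.925 tcp [ 0.4993 -0.2085  0.1809] yaw 85.14342554730018 F [ 0.4053 -0.252  -4.0631] M [0.0699 0.0054 0.0207] w 0.03721399078108138 tilt [-0.0002  0.0011 -1.    ]
tool mm [20.6144  0.2817 10.8606]
turn -0.0565744526998202
```

View pics/p10.png

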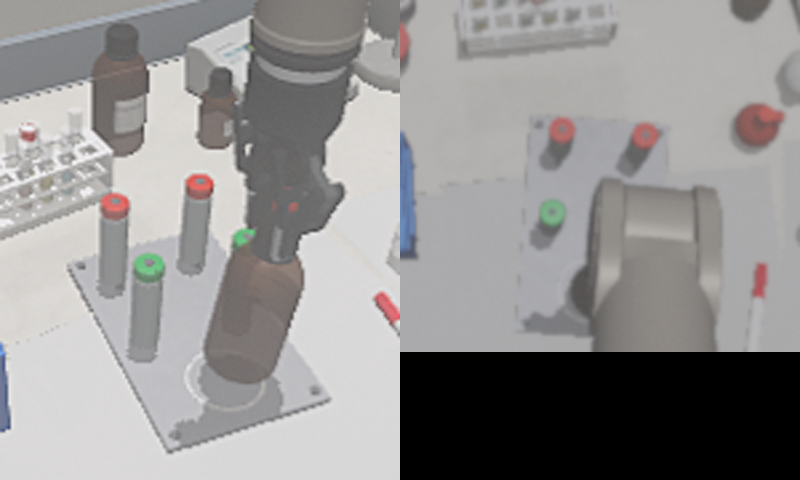

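{"api": "send_rows", "payload": {
  "moves": [0,0,4,0,0,0,8,0,0,0,12,0,0,0,12,0,0,0,12,0]
}}

```text
clock: 15.65
tcp_pos: [0.4987, -0.2086, 0.1683]
orientation: [-2.314, -2.125, -0.0]
contact_force: [0.1, 0.2, -5.0]
grip_width: 0.0374
```

{"api": "send_rows", "payload": {
  "moves": [0,0,2,0,0,0,4,0,0,0,6,0,0,0,6,0]
}}

```text
clock: 16.15
tcp_pos: [0.4985, -0.2085, 0.1621]
orientation: [-2.314, -2.125, 0.0]
contact_force: [-0.1, 0.0, -4.6]
grip_width: 0.0369
```

{"api": "send_rows", "payload": {
  "moves": [0,0,2,0,0,0,4,0,0,0,6,0,0,0,6,0]
}}

```text
clock: 16.65
tcp_pos: [0.499, -0.2086, 0.1568]
orientation: [2.313, 2.125, 0.0]
contact_force: [-0.9, 0.4, 1.0]
grip_width: 0.0374
```

{"api": "send_rows", "payload": {
  "moves": [0,0,1,0,0,0,2,0,0,0,3,0,0,0,3,0]
}}

```text
clock: 17.15
tcp_pos: [0.5008, -0.2086, 0.1563]
orientation: [2.311, 2.122, 0.003]
contact_force: [-3.4, 2.0, 18.2]
grip_width: 0.0374
```

{"api": "send_rows", "payload": {
  "moves": [3,0,-1,0,6,0,-1,0,9,0,-1,0,12,0,-1,0,12,0,-1,0]
}}

```text
clock: 17.77
tcp_pos: [0.5004, -0.1964, 0.1548]
orientation: [2.312, 2.125, 0.001]
contact_force: [0.0, 0.0, 5.9]
grip_width: 0.0371
```

```bash
python3 rel.py .5013 -.188 .15 85.2;python3 pair.py p11 220,100,150,180 200,120,170,150
```

```text
t 17.775 tcp [ 0.5004 -0.1964  0.1548] yaw 85.15760213688488 F [0.0147 0.0095 5.9224] M [-0.13   -0.1667  0.0035] w 0.03709975286232048 tilt [-0.0002  0.0015 -1.    ]
tool mm [8.4662 0.1528 4.7796]
turn -0.042397863115127166
```

View pics/p11.png

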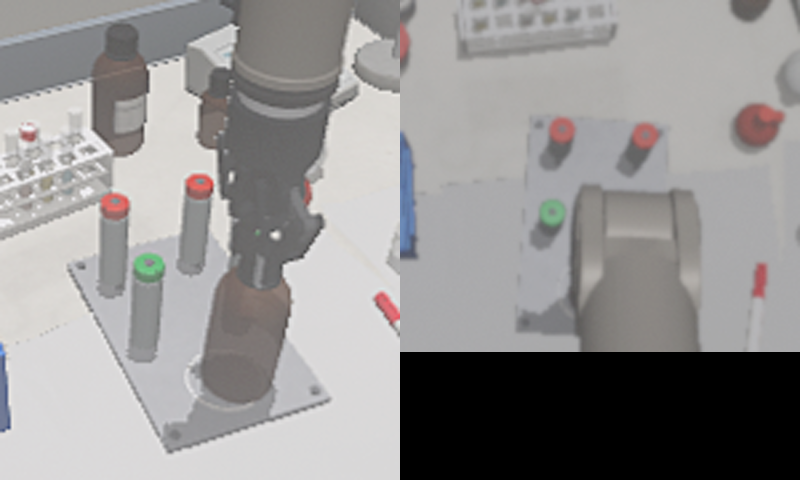

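Dragging is squaring it up, so I'll keep going.

{"api": "send_rows", "payload": {
  "moves": [2,0,0.5,0,4,0,1,0,6,0,1,0,8,0,1.5,0,10,0,1.5,0,10,0,1.5,0]
}}

```text
clock: 18.62
tcp_pos: [0.5006, -0.1876, 0.1529]
orientation: [2.314, 2.123, -0.001]
contact_force: [-0.1, -2.4, 5.1]
grip_width: 0.0371
```

```bash
python3 rel.py .5013 -.188 .15 85.2;python3 pair.py p12 220,100,150,180 200,120,170,150; python3 tilt.py .501 -.188 .02 .03 .04 .05 .06 .07 .08 .09 .10 .11
```

```text
t 18.625 tcp [ 0.5006 -0.1876  0.1529] yaw 85.07490962071029 F [-0.0868 -2.379   5.143 ] M [-0.6986 -0.1346 -0.0988] w 0.03705207743652071 tilt [-0.001   0.0005 -1.    ]
tool mm [-0.3705  0.7174  2.9369]
turn -0.12509037928971622
0.02 pred u 304.4 v 240.3 edges 304 304 mid 304.0
0.03 pred u 304.8 v 237.7 edges 305 305 mid 305.0
0.04 pred u 305.2 v 235.1 edges 305 305 mid 305.0
0.05 pred u 305.6 v 232.4 edges 306 309 mid 307.5
0.06 pred u 306.0 v 229.6 edges 305 312 mid 308.5
0.07 pred u 306.5 v 226.8 edges 306 315 mid 310.5
0.08 pred u 306.9 v 224.0 edges 307 307 mid 307.0
0.09 pred u 307.3 v 221.2 edges 305 323 mid 314.0
0.1 pred u 307.8 v 218.2 edges 301 326 mid 313.5
0.11 pred u 308.2 v 215.3 edges 299 326 mid 312.5
```

View pics/p12.png

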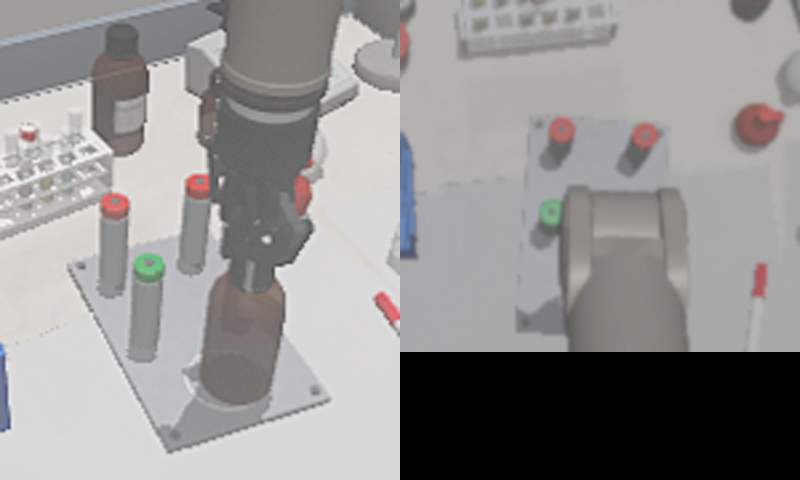

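It's nearly upright and in the ring. I'll open the grip slightly, keeping the cap caged, so it settles flat.

{"api": "send_rows", "payload": {
  "moves": [-1,0,-1,0,-1,0,-1.5,0]
}}

```text
clock: 19.02
tcp_pos: [0.4995, -0.1873, 0.1534]
orientation: [-2.312, -2.123, 0.001]
contact_force: [0.8, -0.6, -3.2]
grip_width: 0.0372
```

{"api": "send_rows", "payload": {
  "moves": [0,0,0,0,0,0,0,0,0,0,0,0,0,0,0,0],
  "hand": 0.46
}}

```text
clock: 19.52
tcp_pos: [0.5005, -0.1876, 0.1544]
orientation: [2.314, 2.125, 0.0]
contact_force: [0.2, 0.7, -0.1]
grip_width: 0.046
```

```bash
python3 rel.py .5013 -.188 .15 85.2;python3 pair.py p13 260,150,100,110 200,120,170,150
```

```text
t 19.525 tcp [ 0.5005 -0.1876  0.1544] yaw 85.13046305794768 F [ 0.2456  0.7295 -0.0759] M [-0.0036  0.0055 -0.0122] w 0.04601170671022961 tilt [ 0.      0.0001 -1.    ]
tool mm [-0.3615  0.8125  4.3675]
turn -0.06953694205232352
```

View pics/p13.png

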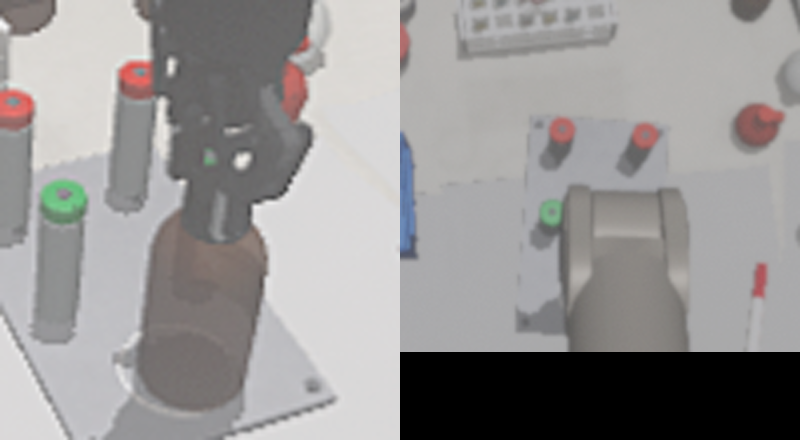

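It's standing freely on the plate (zero wrist force), but it looks a few mm right of the hand axis. I'll open, rise clear and measure.

{"api": "send_rows", "payload": {
  "moves": [0,0,0,0,0,0,0,0,0,0,-15,0,0,0,-45,0,0,0,-85,0,0,0,-110,0],
  "hand": 0.3
}}

```text
clock: 20.38
tcp_pos: [0.5013, -0.1876, 0.2674]
orientation: [2.312, 2.123, 0.002]
contact_force: [-0.3, -0.2, -1.2]
grip_width: 0.0599
```

```bash
python3 rel.py
python3 - <<'E'
from geo import *
from bench import r
f=r.grab_frame('scene');pickle.dump(f,open('f1.pkl','wb'))
im=f['img'][140:260,260:360,::-1];im=np.clip(255*(im/255.)**.5,0,255).astype(np.uint8)
cv2.imwrite('pics/s14.png',cv2.resize(im,None,fx=5,fy=5,interpolation=cv2.INTER_NEAREST))
E
```

```text
t 20.375 tcp [ 0.5013 -0.1876  0.2674] yaw 85.13401609979091 F [-0.3275 -0.2378 -1.2493] M [-0.0237 -0.0082 -0.0109] w 0.059922511536826144 tilt [-0.0007  0.0031 -1.    ]
```

View pics/s14.png

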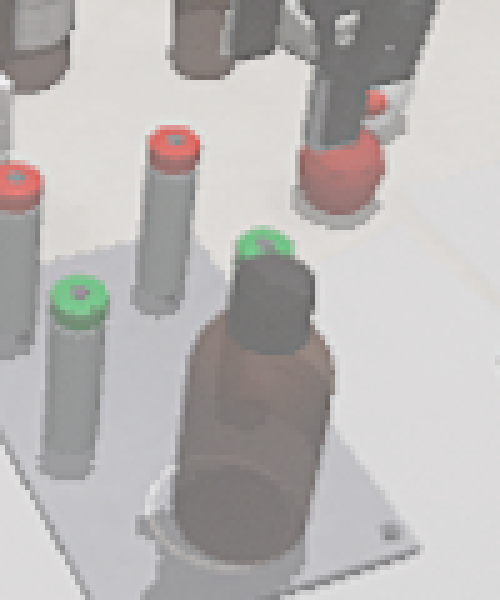

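Run:
```python
from geo import *
f=pickle.load(open('f1.pkl','rb'))
print('cap',onz(f,[(314.7,195.1)],.173),'foot',onz(f,[(307.7,243.5)],.012))
hsv=cv2.cvtColor(f['img'],cv2.COLOR_RGB2HSV)
for x,y in((.5013,-.188),(.4985,-.195)): print(proj(f,[[x,y,.173],[x,y,.01]]))
```

```text
cap [[ 0.498949  -0.1956808  0.173    ]] foot [[ 0.49398115 -0.19443145  0.012     ]]
[[311.23956458 195.44758157]
 [303.92272969 242.84365704]]
[[314.55521325 195.30744985]
 [306.84693455 242.70102515]]
```

The bottle is standing at about (0.4985, -0.1955), roughly 8 mm to the right of the lane's centre line. I'll regrip centred on the cap.

{"api": "send_rows", "payload": {
  "moves": [-4,-1,10,0,-8,-2,35,0,-8,-2,65,0,-8,-2,90,0,-8,-2,105,0,-8,-2,111,0,-8,-2,111,0,-8,-2,111,0]
}}

```text
clock: 21.42
tcp_pos: [0.4984, -0.1956, 0.1541]
orientation: [2.313, 2.124, 0.001]
contact_force: [-0.7, -0.8, 0.2]
grip_width: 0.06
```

{"api": "send_rows", "payload": {
  "moves": [0,0,0,0,0,0,0,0,0,0,0,0,0,0,0,0,0,0,0,0],
  "hand": 1,
  "newtons": 20
}}

```text
clock: 22.05
tcp_pos: [0.4982, -0.1956, 0.1541]
orientation: [2.313, 2.124, 0.001]
contact_force: [-1.4, -0.5, 6.8]
grip_width: 0.0372
```

```bash
python3 rel.py .5013 -.188 .155 85.2
```

```text
t 22.05 tcp [ 0.4982 -0.1956  0.1541] yaw 85.11677440713613 F [-1.356  -0.4828  6.7757] M [ 0.0278  0.2945 -0.0149] w 0.037195641420534734 tilt [-0.0005  0.0011 -1.    ]
tool mm [ 7.8635  2.4172 -0.9223]
turn -0.08322559286386877
```

{"api": "send_rows", "payload": {
  "moves": [0,0,-0.8,0,2,0,-0.8,0,4,0,-0.8,0,6,0,-0.8,0,7.5,0,-0.8,0,7.5,0,-0.8,0,7.5,0,-0.8,0]
}}

```text
clock: 22.92
tcp_pos: [0.499, -0.189, 0.155]
orientation: [2.313, 2.123, -0.0]
contact_force: [-1.4, -3.2, 8.0]
grip_width: 0.0375
```

```bash
python3 rel.py .5013 -.188 .155 85.2
python3 - <<'E'
from geo import *
from bench import r
f=r.grab_frame('scene');pickle.dump(f,open('f2.pkl','wb'))
im=f['img'][140:260,260:360,::-1];im=np.clip(255*(im/255.)**.5,0,255).astype(np.uint8)
cv2.imwrite('pics/s15.png',cv2.resize(im,None,fx=5,fy=5,interpolation=cv2.INTER_NEAREST))
E
```

```text
t 22.925 tcp [ 0.499 -0.189  0.155] yaw 85.09315750762096 F [-1.4266 -3.2442  8.0422] M [-0.7229  0.3089  0.0109] w 0.037508894321917396 tilt [-0.0017  0.0014 -1.    ]
tool mm [1.1683 2.2395 0.0468]
turn -0.10684249237904453
```

View pics/s15.png

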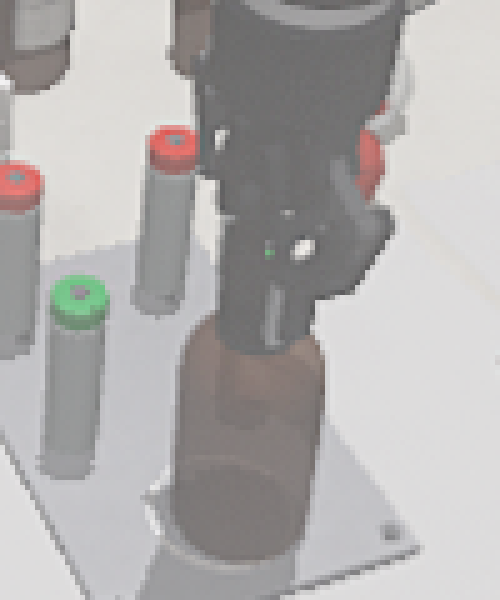

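The foot stuck under 8 N of press, so the bottle leaned instead. I'll undo that, lift slightly, shift and set it down again.

{"api": "send_rows", "payload": {
  "moves": [-4,0,0,0,-7.5,0,0,0,-7.5,0,0,0,-7.5,0,-3,0,-7.5,0,-5,0,-4,0,-5,0,0,0,-5,0,0,0,-5,0]
}}

```text
clock: 23.98
tcp_pos: [0.4984, -0.1872, 0.159]
orientation: [-2.313, -2.126, -0.0]
contact_force: [-0.3, -0.8, -3.5]
grip_width: 0.0372
```

{"api": "send_rows", "payload": {
  "moves": [0,0,1,0,0,0,2,0,0,0,3,0,0,0,3,0,0,0,3,0]
}}

```text
clock: 24.6
tcp_pos: [0.4984, -0.188, 0.1561]
orientation: [2.314, 2.125, 0.0]
contact_force: [-0.8, 0.1, -4.6]
grip_width: 0.0371
```

```bash
python3 rel.py .5013 -.188 .155 85.2
python3 - <<'E'
from geo import *
from bench import r
f=r.grab_frame('scene');pickle.dump(f,open('f2.pkl','wb'))
im=f['img'][140:260,260:360,::-1];im=np.clip(255*(im/255.)**.5,0,255).astype(np.uint8)
cv2.imwrite('pics/s16.png',cv2.resize(im,None,fx=5,fy=5,interpolation=cv2.INTER_NEAREST))
E
```

```text
t 24.6 tcp [ 0.4984 -0.188   0.1561] yaw 85.1200675160834 F [-0.7741  0.1473 -4.6494] M [-0.0301  0.0425  0.0147] w 0.03707145792865729 tilt [-0.      0.0001 -1.    ]
tool mm [0.2585 2.8423 1.1318]
turn -0.07993248391660757
```

View pics/s16.png

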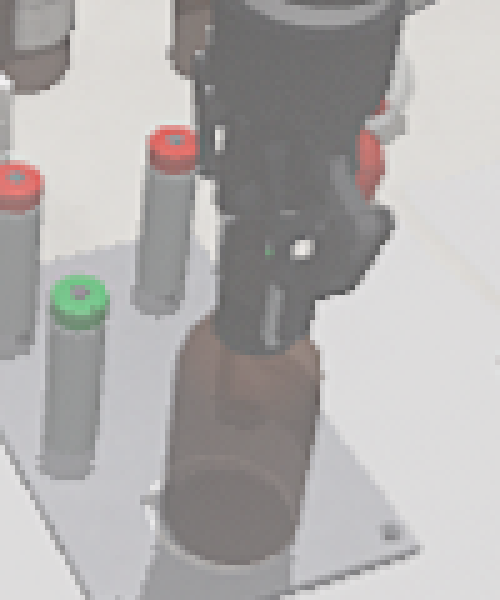

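{"api": "send_rows", "payload": {
  "moves": [0,0,0.7,0,0,0,0.7,0,0,0,0.7,0]
}}

```text
clock: 25.02
tcp_pos: [0.4984, -0.188, 0.1554]
orientation: [2.314, 2.125, 0.0]
contact_force: [0.6, 0.5, -3.9]
grip_width: 0.0377
```

{"api": "send_rows", "payload": {
  "moves": [0,0,0.6,0,0,0,0.6,0,0,0,0.6,0]
}}

```text
clock: 25.4
tcp_pos: [0.4984, -0.188, 0.1548]
orientation: [2.314, 2.125, -0.0]
contact_force: [0.7, -0.3, -3.3]
grip_width: 0.0375
```

{"api": "send_rows", "payload": {
  "moves": [0,0,0.4,0,0,0,0.8,0,0,0,0.8,0]
}}

```text
clock: 25.78
tcp_pos: [0.4986, -0.1883, 0.1544]
orientation: [2.314, 2.124, -0.0]
contact_force: [-1.6, -0.5, 1.4]
grip_width: 0.0376
```

{"api": "send_rows", "payload": {
  "moves": [0,3,-0.3,0,0,8,-0.3,0,0,13,-0.3,0,0,18,-0.3,0,0,23,-0.3,0,0,26,-0.3,0,0,26,-0.3,0]
}}

```text
clock: 26.65
tcp_pos: [0.5232, -0.1902, 0.1547]
orientation: [-2.313, -2.123, 0.004]
contact_force: [-7.4, 0.8, 11.2]
grip_width: 0.0376
```

```bash
python3 rel.py
python3 - <<'E'
from geo import *
from bench import r
f=r.grab_frame('scene');pickle.dump(f,open('f2.pkl','wb'))
im=f['img'][140:260,250:350,::-1];im=np.clip(255*(im/255.)**.5,0,255).astype(np.uint8)
cv2.imwrite('pics/s17.png',cv2.resize(im,None,fx=5,fy=5,interpolation=cv2.INTER_NEAREST))
E
```

```text
t 26.65 tcp [ 0.5232 -0.1902  0.1547] yaw 85.10647803338532 F [-7.4133  0.7537 11.2366] M [0.1598 2.5699 0.0393] w 0.0375703767606189 tilt [-0.0005 -0.0034 -1.    ]
```

View pics/s17.png

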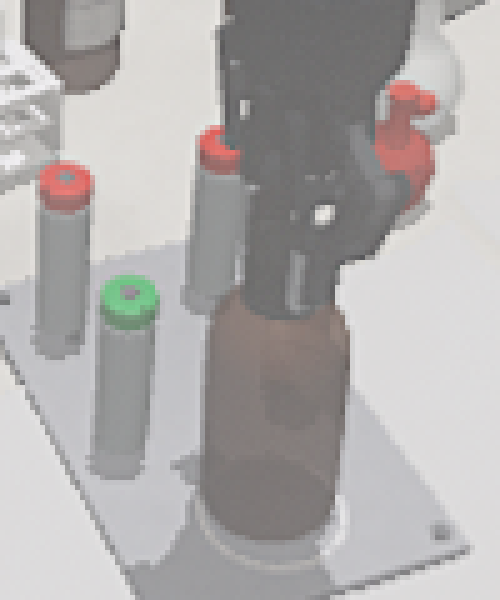

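Friction on the plate is high (about 0.5) and pushes the reading up to 11 N. I'll ease the hand up slightly so the foot only just carries load.

{"api": "send_rows", "payload": {
  "moves": [0,0,-0.5,0,0,0,-1,0,0,0,-1,0,0,0,-1,0]
}}

```text
clock: 27.2
tcp_pos: [0.5245, -0.1901, 0.1551]
orientation: [-2.314, -2.125, -0.0]
contact_force: [-0.2, -0.7, -4.3]
grip_width: 0.0375
```

Run:
```python
from geo import *
from bench import r
f=r.grab_frame('scene')
im=f['img'][140:260,250:350,::-1];im2=np.clip(255*(im/255.)**.5,0,255).astype(np.uint8)
cv2.imwrite('pics/s18.png',cv2.resize(im2,None,fx=5,fy=5,interpolation=cv2.INTER_NEAREST))
x,y,_=r.get_obs()['tcp_pos']
for z in(.02,.04,.06,.08,.1,.12):
    u,v=proj(f,[x,y,z])[0]; n=np.array([0.4365,.8997])*-.035
    l=proj(f,[[x-n[0],y-n[1],z],[x+n[0],y+n[1],z]])
    row=f['img'][int(round(v)),int(u)-26:int(u)+27].astype(int).sum(1)
    g=np.diff(row.astype(float)); a=np.argmin(g[:26])+int(u)-25.5; b=np.argmax(g[26:])+26+int(u)-25.5
    print(z,round(v),'pred',l[:,0].round(1),'seen',a,b,'mid diff',(a+b)/2-u)
```

```text
0.02 234 pred [286.7 313.8] seen 285.5 316.5 mid diff 0.7687387876798653
0.04 229 pred [287.2 314.7] seen 288.5 316.5 mid diff 1.5306073012434922
0.06 223 pred [287.8 315.7] seen 288.5 317.5 mid diff 1.2697826857898917
0.08 217 pred [288.3 316.7] seen 289.5 318.5 mid diff 1.4851591629418408
0.1 212 pred [288.9 317.7] seen 289.5 318.5 mid diff 0.6755554982028116
0.12 206 pred [289.5 318.8] seen 290.5 318.5 mid diff 0.33970829633398125
```

View pics/s18.png

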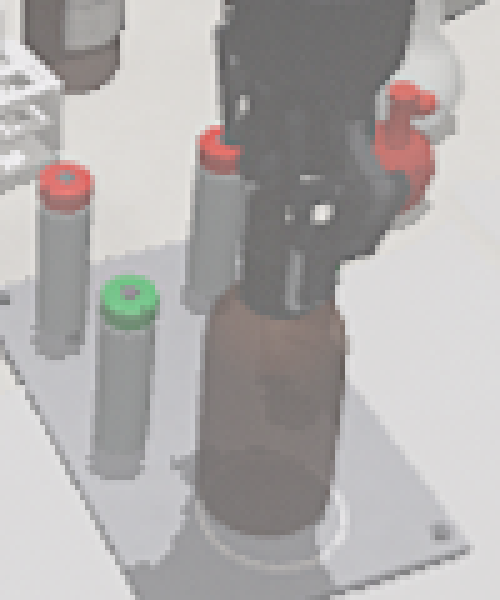

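Upright, and about 1 px (2 mm) right of the lane line. I'll correct +1.5 mm and creep into the gap, watching the side force.

{"api": "send_rows", "payload": {
  "moves": [1.5,2,0.2,0,1.5,5,0.2,0,1.5,9,0.2,0,1.5,13,0.2,0,1.5,16,0.2,0,1.5,16,0.2,0]
}}

```text
clock: 28.0
tcp_pos: [0.5407, -0.19, 0.1551]
orientation: [2.314, 2.125, 0.0]
contact_force: [0.5, 0.0, -4.7]
grip_width: 0.0374
```

{"api": "send_rows", "payload": {
  "moves": [0,3,0.5,0,0,6,0.5,0,0,9,0.5,0,0,12,0.5,0,0,12,0.5,0]
}}

```text
clock: 28.62
tcp_pos: [0.5527, -0.1911, 0.1546]
orientation: [2.314, 2.125, 0.001]
contact_force: [0.0, 1.0, -3.6]
grip_width: 0.0374
```

{"api": "send_rows", "payload": {
  "moves": [0,3,0.2,0,0,6,0.2,0,0,9,0.2,0,0,12,0.2,0,0,12,0.2,0]
}}

```text
clock: 29.25
tcp_pos: [0.5649, -0.1921, 0.1545]
orientation: [2.313, 2.124, 0.001]
contact_force: [-0.6, 0.5, 0.1]
grip_width: 0.0372
```

```bash
python3 rel.py
python3 - <<'E'
from geo import *
from bench import r
f=r.grab_frame('scene')
im=f['img'][130:250,240:340,::-1];im2=np.clip(255*(im/255.)**.5,0,255).astype(np.uint8)
cv2.imwrite('pics/s19.png',cv2.resize(im2,None,fx=5,fy=5,interpolation=cv2.INTER_NEAREST))
E
```

```text
t 29.25 tcp [ 0.5649 -0.1921  0.1545] yaw 85.12640488550034 F [-0.6186  0.4669  0.0954] M [-0.0054  0.401  -0.0206] w 0.03724165272108066 tilt [ 0.0001  0.0011 -1.    ]
```

View pics/s19.png

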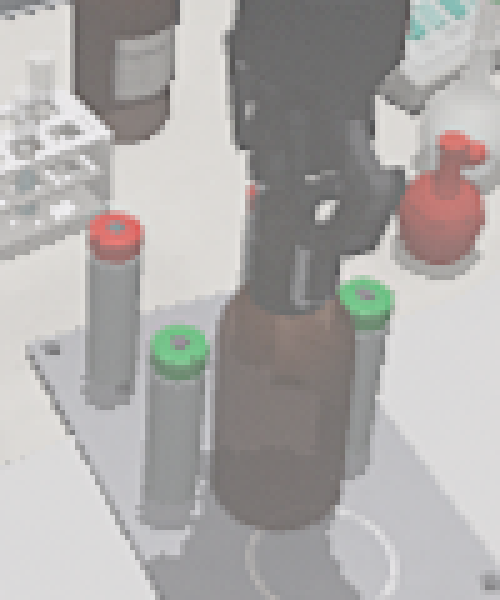

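It's now in the green gap, carrying its own weight on the plate with no side load.

{"api": "send_rows", "payload": {
  "moves": [0,3,-0.1,0,0,6,-0.1,0,0,9,-0.1,0,0,12,-0.1,0,0,12,-0.1,0]
}}

```text
clock: 29.92
tcp_pos: [0.5769, -0.1931, 0.1545]
orientation: [2.313, 2.125, 0.001]
contact_force: [-1.1, 0.8, 1.2]
grip_width: 0.0373
```

{"api": "send_rows", "payload": {
  "moves": [0,3,0,0,0,6,0,0,0,9,0,0,0,12,0,0,0,12,0,0]
}}

```text
clock: 30.55
tcp_pos: [0.5889, -0.1941, 0.1545]
orientation: [2.313, 2.124, 0.001]
contact_force: [-2.8, -0.5, 1.0]
grip_width: 0.0373
```

{"api": "send_rows", "payload": {
  "moves": [0,4,-0.1,0,0,8,-0.1,0,0,13,-0.1,0,0,18,-0.1,0,0,22,-0.1,0,0,25,-0.1,0,0,25,-0.1,0]
}}

```text
clock: 31.42
tcp_pos: [0.614, -0.1962, 0.1545]
orientation: [2.313, 2.125, 0.002]
contact_force: [-1.9, 0.3, 1.0]
grip_width: 0.0376
```

{"api": "send_rows", "payload": {
  "moves": [0,3,0,0,0,7,0,0,0,11,0,0,0,15,0,0,0,15,0,0]
}}

```text
clock: 32.05
tcp_pos: [0.6291, -0.1975, 0.1545]
orientation: [2.313, 2.124, 0.002]
contact_force: [-1.7, 0.9, 0.5]
grip_width: 0.0374
```

```bash
python3 rel.py
python3 - <<'E'
from geo import *
from bench import r
f=r.grab_frame('scene')
im=f['img'][130:250,240:340,::-1];im2=np.clip(255*(im/255.)**.5,0,255).astype(np.uint8)
cv2.imwrite('pics/s20.png',cv2.resize(im2,None,fx=5,fy=5,interpolation=cv2.INTER_NEAREST))
E
```

```text
t 32.05 tcp [ 0.6291 -0.1975  0.1545] yaw 85.13212858530677 F [-1.6861  0.9401  0.4645] M [-0.0125  0.4221 -0.0075] w 0.03738800641472067 tilt [ 0.0003  0.0018 -1.    ]
```

View pics/s20.png

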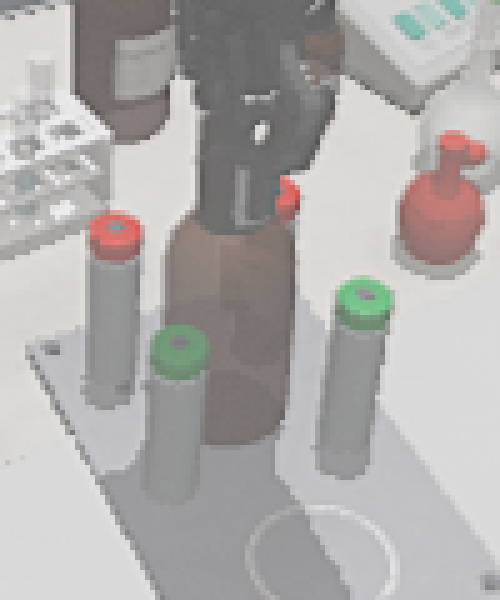

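It has passed between the green pillars (tops at crop (180,350) and (363,300)) and is still upright. Now I'll creep toward the red pair.

{"api": "send_rows", "payload": {
  "moves": [0,2,0,0,0,4,0,0,0,6,0,0,0,8,0,0,0,10,0,0,0,10,0,0]
}}

```text
clock: 32.85
tcp_pos: [0.6383, -0.1984, 0.1546]
orientation: [2.314, 2.125, 0.0]
contact_force: [-4.4, -0.3, 2.3]
grip_width: 0.0374
```

{"api": "send_rows", "payload": {
  "moves": [0,1,0,0,0,2,0,0,0,3,0,0,0,4,0,0,0,4,0,0]
}}

```text
clock: 33.48
tcp_pos: [0.6422, -0.1987, 0.1546]
orientation: [2.314, 2.125, 0.0]
contact_force: [-3.7, 0.0, 3.5]
grip_width: 0.0374
```

{"api": "send_rows", "payload": {
  "moves": [0,1,0,0,0,2,0,0,0,3,0,0,0,3,0,0]
}}

```text
clock: 33.98
tcp_pos: [0.6454, -0.199, 0.1546]
orientation: [2.313, 2.125, 0.001]
contact_force: [-3.4, 0.1, 2.3]
grip_width: 0.0374
```

{"api": "send_rows", "payload": {
  "moves": [0,1,-0.3,0,0,2,-0.3,0,0,2,-0.3,0]
}}

```text
clock: 34.35
tcp_pos: [0.6471, -0.1991, 0.1547]
orientation: [-2.314, -2.125, -0.0]
contact_force: [-2.7, 0.3, 1.2]
grip_width: 0.0375
```

{"api": "send_rows", "payload": {
  "moves": [0,1,0,0,0,2,0,0,0,2,0,0]
}}

```text
clock: 34.72
tcp_pos: [0.6494, -0.1993, 0.1547]
orientation: [2.314, 2.125, 0.001]
contact_force: [-0.1, -0.1, -3.0]
grip_width: 0.0376
```

{"api": "send_rows", "payload": {
  "moves": [0,1,0,0,0,2,0,0,0,2,0,0]
}}

```text
clock: 35.1
tcp_pos: [0.6512, -0.1995, 0.1548]
orientation: [2.314, 2.125, 0.0]
contact_force: [0.1, 0.7, -4.4]
grip_width: 0.0377
```

{"api": "send_rows", "payload": {
  "moves": [0,1,0.3,0,0,2,0.3,0,0,2,0.3,0]
}}

```text
clock: 35.48
tcp_pos: [0.6532, -0.1997, 0.1547]
orientation: [2.314, 2.125, 0.0]
contact_force: [-0.9, 0.3, -3.9]
grip_width: 0.0374
```

{"api": "send_rows", "payload": {
  "moves": [0,1,0.1,0,0,2,0.1,0,0,2,0.1,0]
}}

```text
clock: 35.85
tcp_pos: [0.6551, -0.1998, 0.1546]
orientation: [2.314, 2.125, 0.0]
contact_force: [-0.9, 0.4, -1.6]
grip_width: 0.0373
```

{"api": "send_rows", "payload": {
  "moves": [0,1,0,0,0,2,0,0,0,2,0,0]
}}

```text
clock: 36.22
tcp_pos: [0.6571, -0.2, 0.1547]
orientation: [2.314, 2.125, 0.0]
contact_force: [-2.3, 0.2, 0.7]
grip_width: 0.0373
```

```bash
python3 rel.py; python3 pair.py p21 220,100,110,130 230,140,110,110
```

```text
t 36.225 tcp [ 0.6571 -0.2     0.1547] yaw 85.12329268780339 F [-2.2806  0.1889  0.6545] M [0.0792 0.6865 0.0228] w 0.037274468967841895 tilt [-0.0001  0.0003 -1.    ]
```

View pics/p21.png

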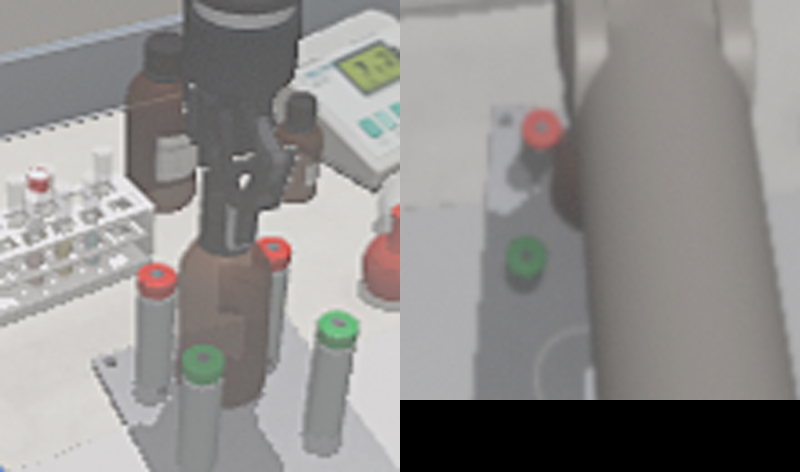

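{"api": "send_rows", "payload": {
  "moves": [0,0.5,0,0,0,1,0,0,0,1,0,0]
}}

```text
clock: 36.7
tcp_pos: [0.6578, -0.2002, 0.1547]
orientation: [-2.314, -2.125, 0.001]
contact_force: [-4.1, 0.5, 3.4]
grip_width: 0.0378
```

{"api": "send_rows", "payload": {
  "moves": [0,0.5,0,0,0,1,0,0,0,1,0,0]
}}

```text
clock: 37.08
tcp_pos: [0.6585, -0.2002, 0.1547]
orientation: [-2.314, -2.124, 0.001]
contact_force: [-5.0, -0.5, 4.9]
grip_width: 0.0376
```

{"api": "send_rows", "payload": {
  "moves": [0,0,-0.3,0,0,0,-0.6,0,0,0,-0.6,0,0,0,-0.6,0]
}}

```text
clock: 37.58
tcp_pos: [0.6591, -0.2002, 0.1547]
orientation: [2.314, 2.125, 0.0]
contact_force: [-0.9, 0.6, -4.4]
grip_width: 0.0376
```

{"api": "send_rows", "payload": {
  "moves": [0,0.5,0.1,0,0,1,0.1,0,0,1,0.1,0]
}}

```text
clock: 37.95
tcp_pos: [0.6601, -0.2003, 0.1549]
orientation: [2.314, 2.125, 0.0]
contact_force: [-1.0, -0.5, -4.2]
grip_width: 0.038
```

{"api": "send_rows", "payload": {
  "moves": [0,0.5,0,0,0,1,0,0,0,1,0,0]
}}

```text
clock: 38.33
tcp_pos: [0.6609, -0.2006, 0.155]
orientation: [2.314, 2.125, -0.0]
contact_force: [-1.2, -0.7, -3.3]
grip_width: 0.0371
```

Run:
```python
from geo import *
from bench import r
f=r.grab_frame('scene');pickle.dump(f,open('f3.pkl','wb'))
im=f['img'][140:230,245:325,::-1];im2=np.clip(255*(im/255.)**.5,0,255).astype(np.uint8)
cv2.imwrite('pics/s22.png',cv2.resize(im2,None,fx=6.6,fy=6.6,interpolation=cv2.INTER_CUBIC))
for x in (.655,.661): print(proj(f,[[x,-.2005,.01],[x,-.2005,.12]]))
```

```text
[[278.9942169  203.95108235]
 [281.27125988 173.86325838]]
[[277.98122276 202.65236645]
 [280.17087328 172.59385533]]
```

View pics/s22.png

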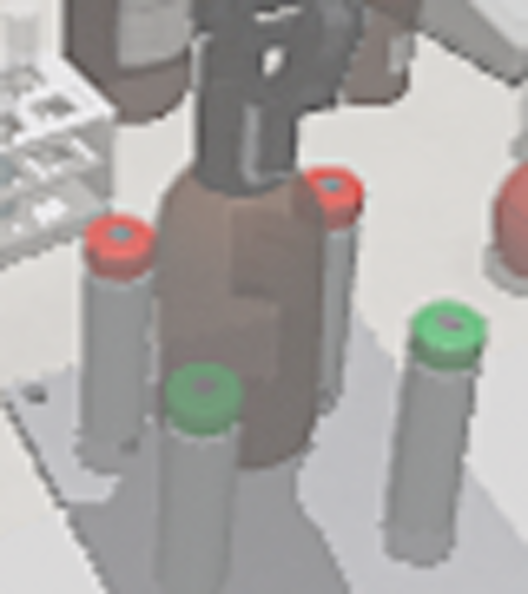

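Run:
```python
from geo import *
f=pickle.load(open('f3.pkl','rb'))
p=onz(f,[(245+265/6.6-.5,140+467/6.6-.5)],.012)[0];print('foot near edge',p,'axis',p[:2]+[.0314,-.0155])
# silhouette at mid height: edges at crop row 300: 160,322
for row,l,rr in((230,160,328),(300,159,326),(350,160,323),(420,160,318)):
    m=((l+rr)/2/6.6+244.5, row/6.6+139.5); 
    o,d=ray(f,[m]);d=d[0]
    # intersect with lane vertical plane through green mid, direction -4.8deg
    n=np.array([.0837,.9965]);g=np.array([.576,-.1945]);t=((g-o[:2])@n)/(d[:2]@n);P=o+t*d
    print(row,P,'lane x',(P[:2]-g)@[.9965,-.0837])
hsv=cv2.cvtColor(f['img'],cv2.COLOR_RGB2HSV)
m=cv2.inRange(hsv,(0,110,60),(8,255,255))|cv2.inRange(hsv,(172,110,60),(180,255,255))
k,l,st,c=cv2.connectedComponentsWithStats(m)
for i in range(1,k):
    if st[i,4]>25 and 240<c[i][0]<320 and 150<c[i][1]<190: print(st[i],c[i],onz(f,[c[i]],.114)[0])
```

```text
foot near edge [ 0.62392988 -0.20124301  0.012     ] axis [ 0.65532988 -0.21674301]
230 [ 0.65481982 -0.20112039  0.11826967] lane x 0.07909807338009046
300 [ 0.65138503 -0.20083189  0.08400006] lane x 0.07565116559424978
350 [ 0.64878195 -0.20061325  0.05864937] lane x 0.07303889348472313
420 [ 0.64601653 -0.20038097  0.02090508] lane x 0.07026371052342777
[290 165  10  10  60] [295.3        168.88333333] [ 0.66405813 -0.24977166  0.114     ]
[258 172  11  10  81] [262.71604938 176.80246914] [ 0.67160078 -0.15383156  0.114     ]
```

The view shows the red pair has already stopped the bottle: the hand at cap height has gone about 8 mm past contact, and the bottle is leaning forward slightly. I'll back off to stand it upright, release it, then press lower down, below the pillar tops.

{"api": "send_rows", "payload": {
  "moves": [0,-2,0,0,0,-4,0,0,0,-6,0,0,0,-8,0,0,0,-9,0.3,0,0,-9,0.5,0,0,-9,0.5,0]
}}

```text
clock: 39.25
tcp_pos: [0.652, -0.1996, 0.1546]
orientation: [-2.314, -2.125, 0.0]
contact_force: [-1.1, -0.1, -2.5]
grip_width: 0.0379
```

```bash
python3 rel.py;  python3 - <<'E'
from geo import *
from bench import r
f=r.grab_frame('scene');pickle.dump(f,open('f3.pkl','wb'))
im=f['img'][140:230,245:325,::-1];im2=np.clip(255*(im/255.)**.5,0,255).astype(np.uint8)
cv2.imwrite('pics/s23.png',cv2.resize(im2,None,fx=6.6,fy=6.6,interpolation=cv2.INTER_CUBIC))
E
```

```text
t 39.25 tcp [ 0.652  -0.1996  0.1546] yaw 85.12053963285702 F [-1.1418 -0.06   -2.5387] M [0.0056 0.228  0.0021] w 0.03789933554874956 tilt [-0.0001 -0.0001 -1.    ]
```

View pics/s23.png

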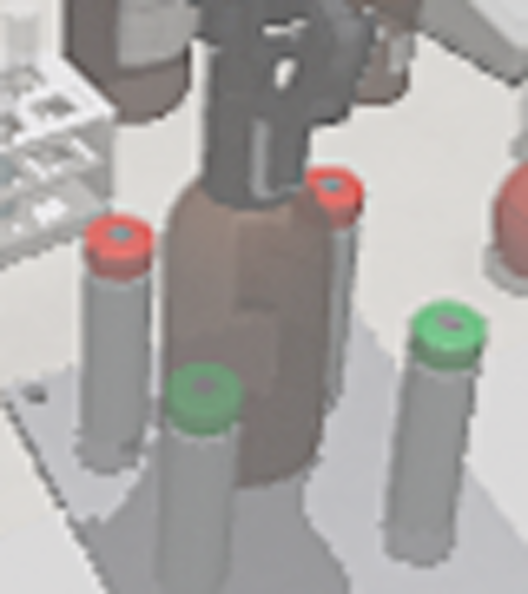

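Run:
```python
from geo import *
f=pickle.load(open('f3.pkl','rb'))
im=cv2.imread('pics/s23.png')
t=np.linspace(0,2*np.pi,60)
def C(x,y,z,R): return (proj(f,np.c_[x+R*np.cos(t),y+R*np.sin(t),0*t+z])-[245,140]+.5)*6.6
for z,R in((.01,.035),(.09,.035)): cv2.polylines(im,[C(.652,-.1996,z,R).astype(int)],True,(0,255,255),1)
for x,y in((.674,-.1548),(.6665,-.2477)):
  for z in(.01,.114): cv2.polylines(im,[C(x,y,z,.015).astype(int)],True,(255,0,255),1)
for x,y in((.5802,-.1433),(.5717,-.2456)):
  for z in(.01,.114): cv2.polylines(im,[C(x,y,z,.015).astype(int)],True,(255,255,0),1)
cv2.imwrite('pics/s24.png',im)
```

```text
(no output)
```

View pics/s24.png

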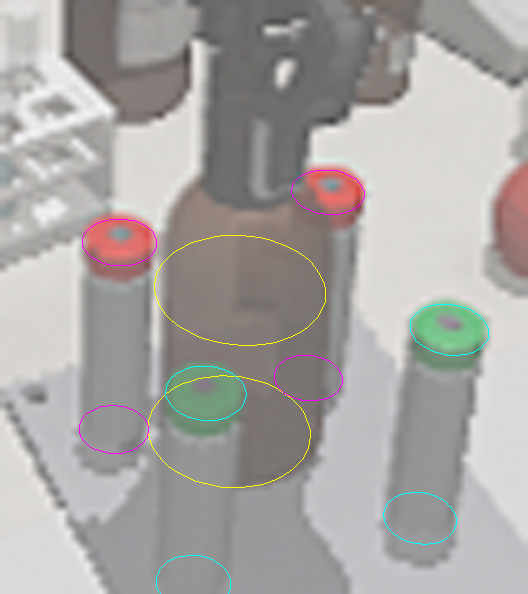

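Run:
```python
from geo import *
d=pickle.load(open('f0.pkl','rb'));t=np.linspace(0,2*np.pi,60)
g=np.array([.576,-.1945]);ex=np.array([.9965,-.0837]);ey=np.array([.0837,.9965])
out=[]
for n,(x0,y0,w,h) in(('top',(240,160,90,110)),('scene',(240,150,110,134))):
    f=d[n];s=400/w
    im=np.clip(255*(f['img'][y0:y0+h,x0:x0+w,::-1]/255.)**.6,0,255).astype(np.uint8)
    im=cv2.resize(im,(400,int(h*s)),interpolation=cv2.INTER_CUBIC)
    def circ(p,z,R,c):
        q=np.c_[p[0]+R*np.cos(t),p[1]+R*np.sin(t),0*t+z]
        cv2.polylines(im,[((proj(f,q)-[x0,y0]+.5)*s).astype(int)],True,c,1)
    for lx,hy in((0,.05175),(.095,.047)):
        for sg in(1,-1):
            p=g+lx*ex+sg*hy*ey
            circ(p,.114,.015,(255,255,0));circ(p,.01,.015,(255,0,255))
    circ(g-.075*ex,.01,.038,(0,255,255))
    c=[g+a*ex+b*ey for a,b in((-.13,-.085),(-.13,.085),(.135,.085),(.135,-.085))]
    cv2.polylines(im,[((proj(f,[[*p,.01] for p in c])-[x0,y0]+.5)*s).astype(int)],True,(0,0,255),1)
    out.append(im)
H=max(a.shape[0] for a in out);out=[cv2.copyMakeBorder(a,0,H-a.shape[0],0,0,cv2.BORDER_CONSTANT) for a in out]
cv2.imwrite('pics/chk.png',np.hstack(out))
```

```text
(no output)
```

View pics/chk.png

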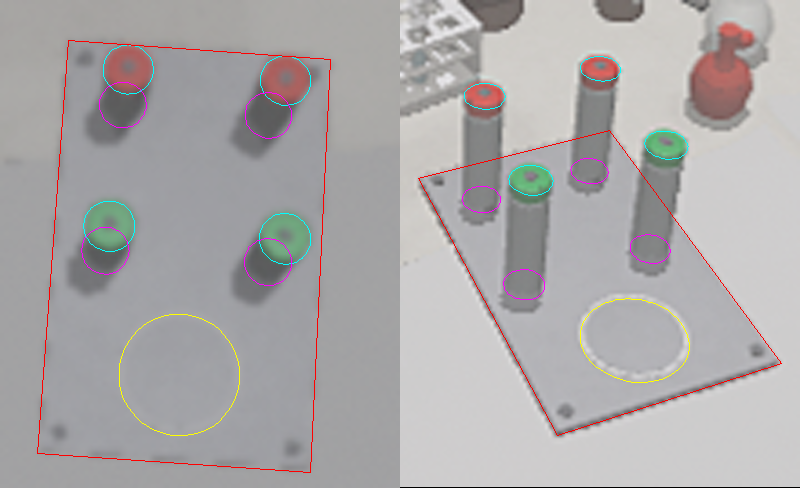

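The overlay agrees with my gauge pose: red pair at about +95 mm, so contact comes when the bottle axis is near +77 mm. The bottle is now just at contact with about 1 N. I'll release it there so it stands by itself, then press lower down with shut fingers.

{"api": "send_rows", "payload": {
  "moves": [0,0,0.3,0,0,0,0.3,0,0,0,0.3,0,0,0,0.3,0],
  "hand": 0.47
}}

```text
clock: 39.8
tcp_pos: [0.6521, -0.1996, 0.1545]
orientation: [2.314, 2.125, 0.0]
contact_force: [-0.2, 0.3, 0.8]
grip_width: 0.0454
```

{"api": "send_rows", "payload": {
  "moves": [0,0,0,0,0,0,0,0,0,0,-15,0,0,0,-40,0,0,0,-80,0,0,-5,-110,2,0,-25,-110,8,0,-45,-110,16],
  "hand": 0.3
}}

```text
clock: 40.8
tcp_pos: [0.6073, -0.1956, 0.266]
orientation: [2.589, 1.776, 0.003]
contact_force: [-0.6, 0.5, 0.9]
grip_width: 0.0598
```

```bash
python3 rel.py;  python3 - <<'E'
from geo import *
from bench import r
f=r.grab_frame('scene');pickle.dump(f,open('f4.pkl','wb'))
im=f['img'][140:230,245:325,::-1];im2=np.clip(255*(im/255.)**.5,0,255).astype(np.uint8)
cv2.imwrite('pics/s25.png',cv2.resize(im2,None,fx=6.6,fy=6.6,interpolation=cv2.INTER_CUBIC))
E
```

```text
t 40.8 tcp [ 0.6073 -0.1956  0.266 ] yaw 68.89401343144637 F [-0.5595  0.4609  0.9159] M [-0.0473 -0.0019  0.0004] w 0.05982323283160007 tilt [ 0.0006  0.0025 -1.    ]
```

View pics/s25.png

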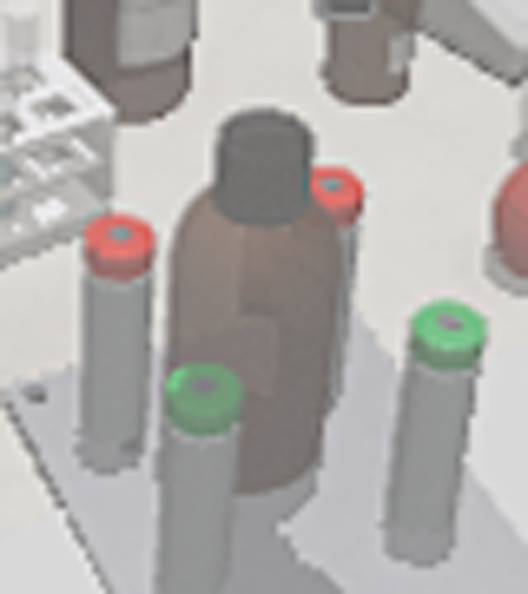

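```bash
python3 - <<'E'
from geo import *
f=pickle.load(open('f4.pkl','rb'))
P=onz(f,[(284.5,160.7)],.173)[0][:2];g=np.array([.576,-.1945]);d=P-g
print(P,'lane',d@[.9965,-.0837],d@[.0837,.9965])
E
python3 rel.py .597 -.1965 .107 -4.8
```

```text
[ 0.64134991 -0.19859193] lane 0.06546368187905631 0.0013921813636797262
t 40.85 tcp [ 0.6049 -0.1957  0.2659] yaw 68.52184641578339 F [-1.7826  0.1256 -0.7399] M [ 0.0708  0.1972 -0.0147] w 0.05973863241269781 tilt [-0.0007  0.0004 -1.    ]
tool mm [ -3.472   -7.1012 158.9243]
turn 73.32184641578338
```

It's standing free between the pairs. Next I'll shut the fingers and turn the jaws across the lane, then lower behind the bottle.

{"api": "send_rows", "payload": {
  "moves": [-2,-5,0,9,-5,-12,0,19,-7,-20,0,29,-7,-20,0,39,-7,-20,0,49,-7,-20,0,59,-7,-20,0,68,-7,-20,0,73.3],
  "hand": 1
}}

```text
clock: 41.85
tcp_pos: [0.5866, -0.1949, 0.2653]
orientation: [3.139, -0.117, 0.002]
contact_force: [1.0, 0.0, -0.4]
grip_width: 0.0001
```

{"api": "send_rows", "payload": {
  "moves": [0,0,0,0,0,0,0,0,0,0,0,0]
}}

```text
clock: 42.22
tcp_pos: [0.5861, -0.1952, 0.2644]
orientation: [-3.14, 0.113, -0.0]
contact_force: [0.4, 0.7, -0.2]
grip_width: 0.0004
```

```bash
python3 rel.py .583 -.1951 .107 -4.8; python3 pair.py p26 220,70,110,160 230,140,110,110
```

```text
t 42.225 tcp [ 0.5861 -0.1952  0.2644] yaw -4.106162854338978 F [ 0.4382  0.6712 -0.2446] M [ 0.026  -0.0144 -0.0162] w 0.00035968173137968244 tilt [ 0.0002 -0.     -1.    ]
tool mm [ -3.087    0.1291 157.398 ]
turn 0.6938371456610222
```

View pics/p26.png

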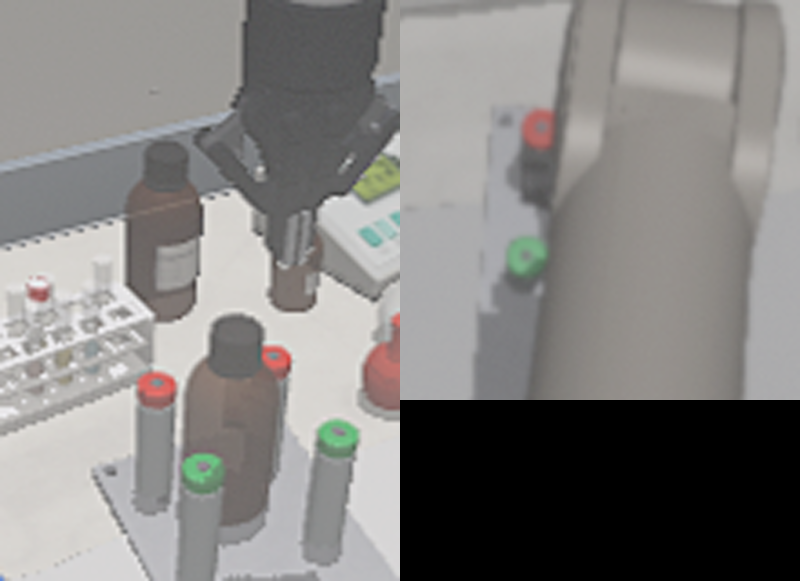

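{"api": "send_rows", "payload": {
  "moves": [-6,0,15,0.6,-6,0,45,0.6,-6,0,80,0.6,-6,0,110,0.6,-6,0,135,0.6,-6,0,150,0.6,-6,0,157,0.6,-6,0,157,0.6]
}}

```text
clock: 43.32
tcp_pos: [0.58, -0.1948, 0.1072]
orientation: [-3.139, 0.131, 0.0]
contact_force: [1.0, 0.2, 0.6]
grip_width: -0.0001
```

```bash
python3 rel.py;  python3 - <<'E'
from geo import *
from bench import r
f=r.grab_frame('scene')
im=f['img'][120:230,235:335,::-1];im2=np.clip(255*(im/255.)**.5,0,255).astype(np.uint8)
cv2.imwrite('pics/s27.png',cv2.resize(im2,None,fx=5.4,fy=5.4,interpolation=cv2.INTER_CUBIC))
E
```

```text
t 43.325 tcp [ 0.58   -0.1948  0.1072] yaw -4.780011953457103 F [0.9987 0.2378 0.5774] M [-0.038   0.0048  0.0108] w -7.919992830329565e-05 tilt [-0.0001 -0.     -1.    ]
```

View pics/s27.png

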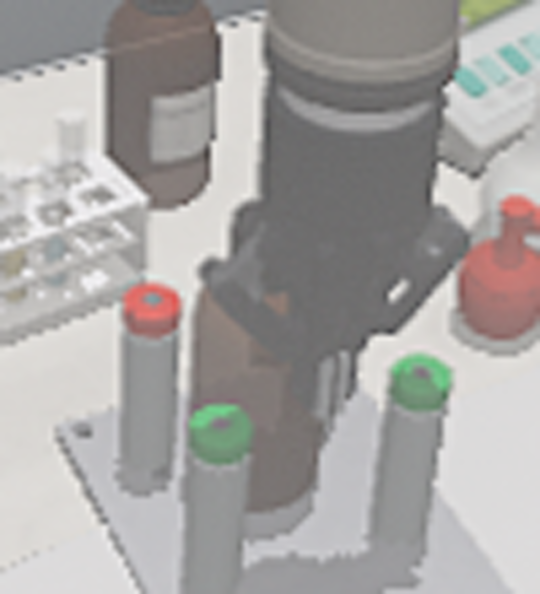

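Clear of everything. Approaching the bottle from behind now.

{"api": "send_rows", "payload": {
  "moves": [3,0,0,0,6,0,0,0,9,0,0,0,12,0,0,0,14,0,0,0,14,0,0,0]
}}

```text
clock: 44.12
tcp_pos: [0.5941, -0.1959, 0.1072]
orientation: [3.139, -0.131, 0.0]
contact_force: [-0.3, -0.0, -0.8]
grip_width: 0.0003
```

{"api": "send_rows", "payload": {
  "moves": [1,0,0,0,2,0,0,0,3,0,0,0,4,0,0,0,4,0,0,0]
}}

```text
clock: 44.75
tcp_pos: [0.5975, -0.1963, 0.1071]
orientation: [-3.139, 0.131, 0.001]
contact_force: [-2.1, 0.3, 1.0]
grip_width: 0.0
```

{"api": "send_rows", "payload": {
  "moves": [1,0,0,0,2,0,0,0,3,0,0,0,4,0,0,0,4,0,0,0]
}}

```text
clock: 45.38
tcp_pos: [0.6021, -0.1966, 0.1072]
orientation: [3.139, -0.131, 0.0]
contact_force: [-2.2, 0.6, 1.7]
grip_width: 0.0
```

```bash
python3 rel.py;  python3 - <<'E'
from geo import *
from bench import r
f=r.grab_frame('scene')
im=f['img'][120:230,235:335,::-1];im2=np.clip(255*(im/255.)**.5,0,255).astype(np.uint8)
cv2.imwrite('pics/s28.png',cv2.resize(im2,None,fx=5.4,fy=5.4,interpolation=cv2.INTER_CUBIC))
E
```

```text
t 45.375 tcp [ 0.6021 -0.1966  0.1072] yaw -4.776909185051158 F [-2.1613  0.6092  1.7015] M [ 0.049   0.4198 -0.0504] w 3.8471905198519526e-05 tilt [ 0.0002  0.     -1.    ]
```

View pics/s28.png

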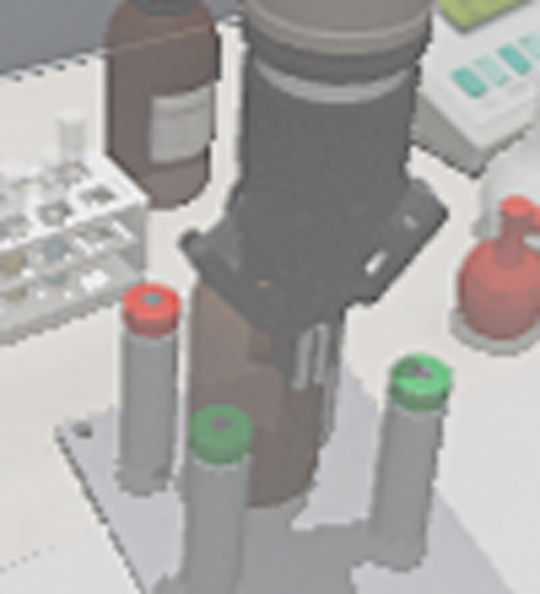

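The bottle is sliding upright under about 2 N. Continuing in small steps.

{"api": "send_rows", "payload": {
  "moves": [1,0,0,0,2,0,0,0,3,0,0,0,3,0,0,0]
}}

```text
clock: 45.92
tcp_pos: [0.6051, -0.1968, 0.1072]
orientation: [3.139, -0.131, 0.0]
contact_force: [-1.6, 0.3, 1.2]
grip_width: -0.0001
```

{"api": "send_rows", "payload": {
  "moves": [1,0,0,0,2,0,0,0,2,0,0,0]
}}

```text
clock: 46.3
tcp_pos: [0.6071, -0.197, 0.1072]
orientation: [-3.139, 0.131, -0.0]
contact_force: [-1.4, -0.1, 1.0]
grip_width: 0.0001
```

{"api": "send_rows", "payload": {
  "moves": [1,0,0,0,2,0,0,0,2,0,0,0]
}}

```text
clock: 46.68
tcp_pos: [0.6091, -0.1971, 0.1072]
orientation: [3.139, -0.131, 0.0]
contact_force: [-1.6, -0.3, 1.4]
grip_width: -0.0005
```

{"api": "send_rows", "payload": {
  "moves": [1,0,0,0,2,0,0,0,2,0,0,0]
}}

```text
clock: 47.05
tcp_pos: [0.6111, -0.1973, 0.1072]
orientation: [3.139, -0.131, 0.0]
contact_force: [-1.9, 0.3, 1.3]
grip_width: -0.0001
```

Run:
```python
from geo import *
from bench import r
f=r.grab_frame('scene')
im=f['img'][120:230,235:335,::-1];im2=np.clip(255*(im/255.)**.5,0,255).astype(np.uint8)
cv2.imwrite('pics/s29.png',cv2.resize(im2,None,fx=5.4,fy=5.4,interpolation=cv2.INTER_CUBIC))
```

```text
(no output)
```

View pics/s29.png

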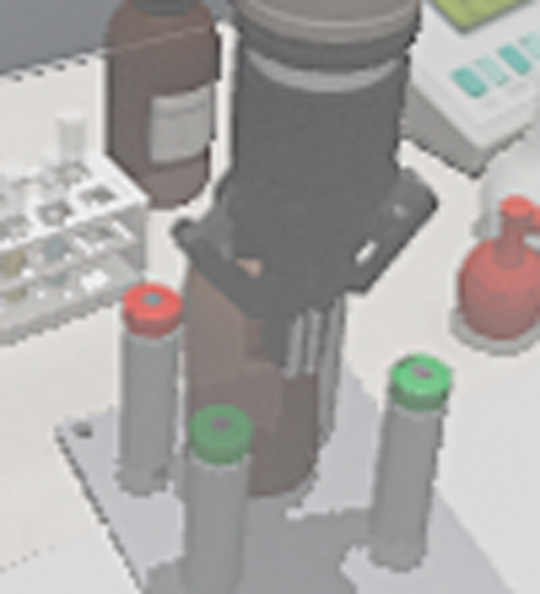

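{"api": "send_rows", "payload": {
  "moves": [1,0,0,0,2,0,0,0,2,0,0,0]
}}

```text
clock: 47.48
tcp_pos: [0.6125, -0.1979, 0.1073]
orientation: [3.138, -0.132, -0.001]
contact_force: [-4.2, -0.3, 4.0]
grip_width: -0.0001
```

{"api": "send_rows", "payload": {
  "moves": [0.7,0,0,0,1.5,0,0,0,1.5,0,0,0]
}}

```text
clock: 47.85
tcp_pos: [0.6132, -0.1982, 0.1074]
orientation: [3.138, -0.132, -0.003]
contact_force: [-8.0, -0.1, 7.9]
grip_width: 0.0003
```

{"api": "send_rows", "payload": {
  "moves": [0.7,0,0,0,1.5,0,0,0,1.5,0,0,0]
}}

```text
clock: 48.22
tcp_pos: [0.6135, -0.1983, 0.1075]
orientation: [3.138, -0.132, -0.007]
contact_force: [-10.8, 0.2, 12.4]
grip_width: 0.0003
```

That's a hard stop: the bottle is against the red pair, and the force jumped from 2 to 11 N with no further travel. I'll ease to a light press and hold it for just over a second.

{"api": "send_rows", "payload": {
  "moves": [-1.5,0,0,0,-1.5,0,0,0,-1.5,0,0,0]
}}

```text
clock: 48.6
tcp_pos: [0.6133, -0.1982, 0.1074]
orientation: [3.138, -0.132, -0.003]
contact_force: [-8.1, -0.3, 7.5]
grip_width: 0.0001
```

{"api": "send_rows", "payload": {
  "moves": [0,0,0,0,0,0,0,0,0,0,0,0,0,0,0,0,0,0,0,0,0,0,0,0]
}}

```text
clock: 49.35
tcp_pos: [0.6133, -0.1982, 0.1074]
orientation: [3.138, -0.132, -0.003]
contact_force: [-7.6, -0.6, 6.8]
grip_width: -0.0002
```

```bash
python3 rel.py
python3 - <<'E'
from geo import *
from bench import r
f=r.grab_frame('scene')
im=f['img'][120:230,235:335,::-1];im2=np.clip(255*(im/255.)**.5,0,255).astype(np.uint8)
cv2.imwrite('pics/s30.png',cv2.resize(im2,None,fx=5.4,fy=5.4,interpolation=cv2.INTER_CUBIC))
E
```

```text
t 49.35 tcp [ 0.6133 -0.1982  0.1074] yaw -4.813000011635839 F [-7.5789 -0.6036  6.7783] M [-0.1119  1.5259 -0.0143] w -0.0001515548640575145 tilt [-0.0019  0.0006 -1.    ]
```

View pics/s30.png

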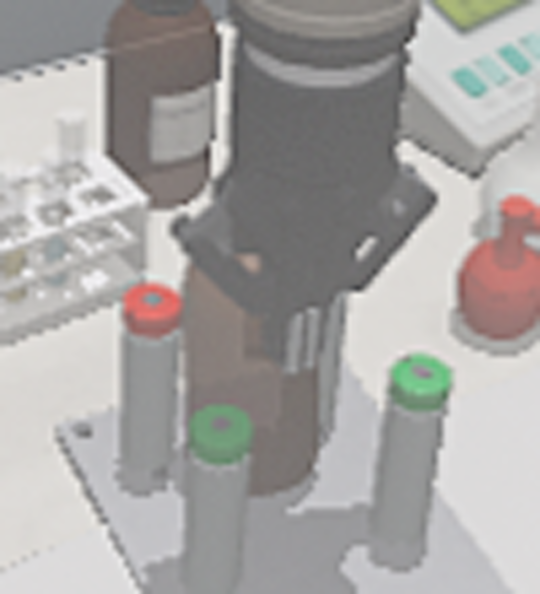

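{"api": "send_rows", "payload": {
  "moves": [-1,0,0,0,-1.5,0,0,0,-1.5,0,0,0,-1.5,0,0,0,-1.5,0,0,0,-1.5,0,0,0,-1.5,0,0,0,-1.5,0,0,0]
}}

```text
clock: 50.4
tcp_pos: [0.6128, -0.1975, 0.1072]
orientation: [3.139, -0.131, -0.0]
contact_force: [-5.4, -1.7, 2.9]
grip_width: -0.0
```

{"api": "send_rows", "payload": {
  "moves": [-2,0,0,0,-5,0,0,0,-9,0,0,0,-14,0,0,0,-20,0,0,0,-26,0,0,0,-26,0,0,0]
}}

```text
clock: 51.28
tcp_pos: [0.5866, -0.1955, 0.1074]
orientation: [3.139, -0.131, 0.0]
contact_force: [0.2, -0.2, -0.5]
grip_width: -0.0001
```

{"api": "send_rows", "payload": {
  "moves": [0,0,-10,0,0,0,-35,0,0,0,-65,0,0,0,-95,0,0,0,-125,0,-25,0,-145,0,-50,0,-150,0,-70,0,-150,0]
}}

```text
clock: 52.28
tcp_pos: [0.5171, -0.1896, 0.2588]
orientation: [3.138, -0.131, 0.004]
contact_force: [-0.4, -0.3, -0.6]
grip_width: 0.0002
```

```bash
python3 rel.py; python3 pair.py p31 220,90,110,140 230,140,110,110
python3 - <<'E'
from look import *
shot('scene','s32')
E
```

```text
t 52.275 tcp [ 0.5171 -0.1896  0.2588] yaw -4.780511504829727 F [-0.3873 -0.3351 -0.6234] M [-0.035   0.0165 -0.033 ] w 0.00023982193161311337 tilt [ 0.0024  0.0006 -1.    ]
```

View pics/p31.png

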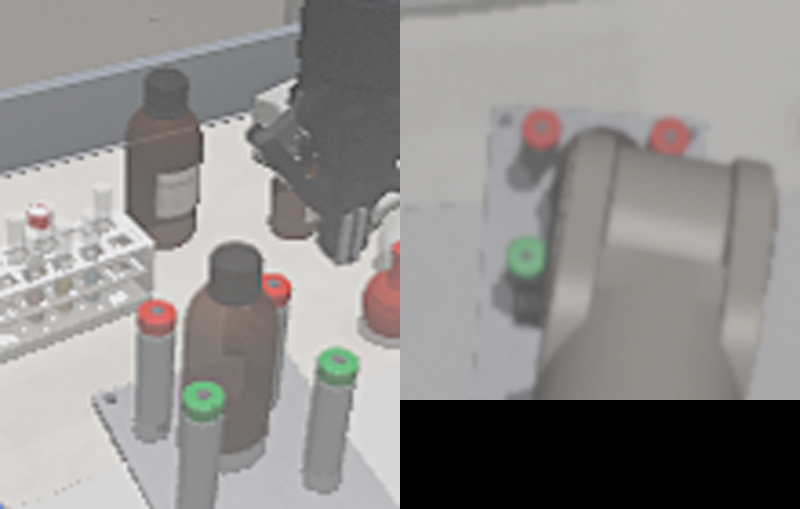

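View pics/s32.png

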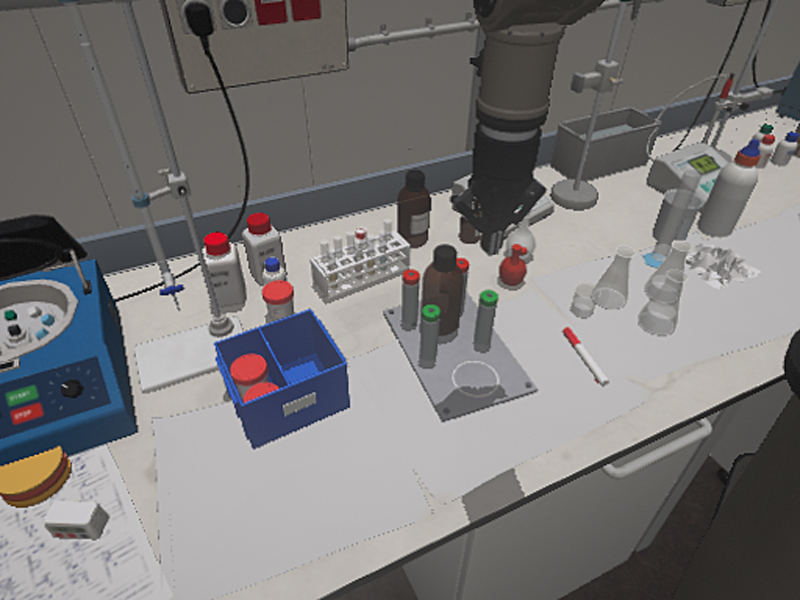

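Run:
```python
from geo import *
from bench import r
f=r.grab_frame('scene');f4=pickle.load(open('f4.pkl','rb'))
a=[]
for n,g in(('now',f),('f4',f4)):
    im=np.clip(255*(g['img'][140:230,245:305,::-1]/255.)**.5,0,255).astype(np.uint8)
    a.append(cv2.resize(im,None,fx=6.6,fy=6.6,interpolation=cv2.INTER_CUBIC))
    # dark cap mask
    v=cv2.cvtColor(g['img'],cv2.COLOR_RGB2HSV);m=((g['img'].max(2)<60)&(v[...,1]<70)).astype(np.uint8);m[:, :265]=0;m[:,305:]=0;m[:150]=0;m[190:]=0
    k,l,st,c=cv2.connectedComponentsWithStats(m)
    for i in range(1,k):
        if st[i,4]>40:print(n,st[i],c[i])
cv2.imwrite('pics/cmp.png',np.hstack(a))
```

```text
now [277 157  15  17 210] [284.31904762 165.45238095]
f4 [277 157  15  17 213] [284.40375587 165.4741784 ]
```

View pics/cmp.png

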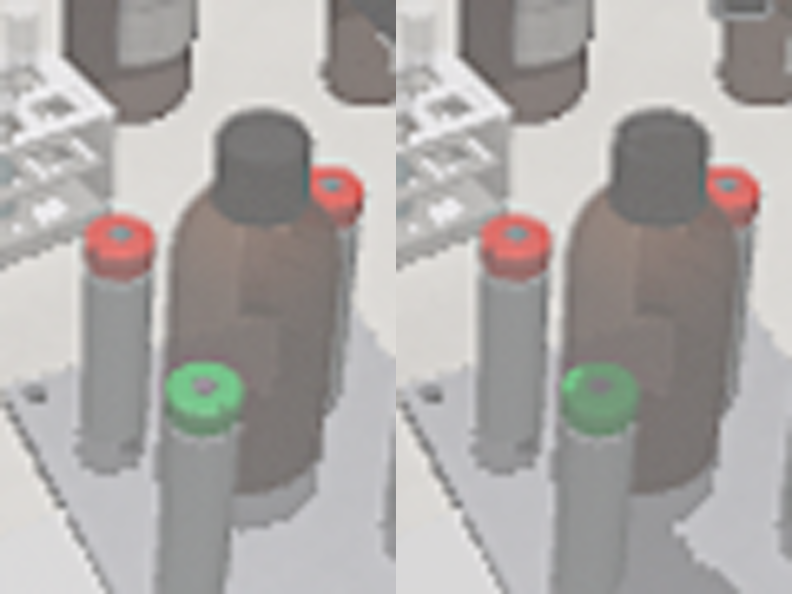

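The cap is at exactly the same pixel as before the low push. So the bottle only rocked forward under that push and fell back, because friction is high and the contact was too high up. It hasn't yet been pressed upright against the red pair. I have about 14 s left, so I'll push much lower with the back of an open finger, jaws along the lane, about 50 mm above the plate.

{"api": "send_rows", "payload": {
  "moves": [3,0,0,-10,7,0,0,-20.5,11,0,0,-31,15,0,0,-41.5,18,0,0,-52,20,0,0,-62.5,20,0,0,-73,20,0,0,-83.5],
  "hand": 0
}}

```text
clock: 53.48
tcp_pos: [0.5383, -0.191, 0.2572]
orientation: [2.423, 2.0, 0.001]
contact_force: [-0.3, -0.2, -0.5]
grip_width: 0.0852
```

{"api": "send_rows", "payload": {
  "moves": [0,0,10,-6.5,0,0,45,-6.5,0,0,85,-6.5,0,0,125,-6.5,0,0,150,-6.5,0,0,150,-6.5]
}}

```text
clock: 54.22
tcp_pos: [0.5367, -0.1907, 0.1053]
orientation: [-2.309, -2.125, 0.002]
contact_force: [0.6, -0.5, 0.1]
grip_width: 0.0855
```

```bash
python3 rel.py .5376 -.1913 .048 85.2
python3 - <<'E'
from geo import *
from bench import r
f=r.grab_frame('scene')
im=f['img'][110:260,235:345,::-1];im2=np.clip(255*(im/255.)**.5,0,255).astype(np.uint8)
cv2.imwrite('pics/s33.png',cv2.resize(im2,None,fx=4,fy=4,interpolation=cv2.INTER_CUBIC))
E
```

```text
t 54.225 tcp [ 0.5367 -0.1907  0.1053] yaw 85.24156056213441 F [ 0.6182 -0.5067  0.0731] M [-0.0066  0.0514  0.0013] w 0.08549870768501715 tilt [ 0.0014 -0.0035 -1.    ]
tool mm [-0.6513  1.1904 57.3101]
turn 0.041560562134407064
```

View pics/s33.png

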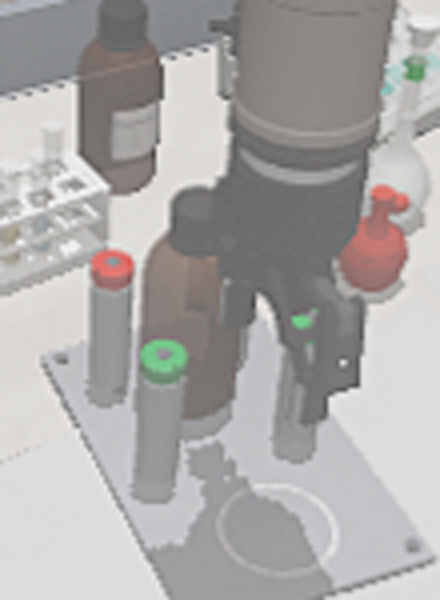

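{"api": "send_rows", "payload": {
  "moves": [0,0,15,0,0,0,35,0,0,0,50,0,0,0,56,0,0,3,56,0,0,6,56,0]
}}

```text
clock: 55.02
tcp_pos: [0.5437, -0.1918, 0.0517]
orientation: [2.312, 2.126, 0.001]
contact_force: [-2.0, 0.5, 1.5]
grip_width: 0.0851
```

{"api": "send_rows", "payload": {
  "moves": [0,3,0,0,0,6,0,0,0,9,0,0,0,9,0,0]
}}

```text
clock: 55.52
tcp_pos: [0.5508, -0.1928, 0.0515]
orientation: [-2.312, -2.125, 0.003]
contact_force: [-9.1, 0.1, 8.8]
grip_width: 0.0855
```

```bash
python3 - <<'E'
from geo import *
from bench import r
f=r.grab_frame('scene')
im=f['img'][110:260,235:345,::-1];im2=np.clip(255*(im/255.)**.5,0,255).astype(np.uint8)
cv2.imwrite('pics/s34.png',cv2.resize(im2,None,fx=4,fy=4,interpolation=cv2.INTER_CUBIC))
E
python3 rel.py
```

```text
t 55.575 tcp [ 0.5508 -0.1928  0.0515] yaw 85.1889999788591 F [-9.6299  0.066   9.1354] M [ 0.0666  0.8543 -0.0244] w 0.0849665272968539 tilt [-0.0007 -0.0024 -1.    ]
```

View pics/s34.png

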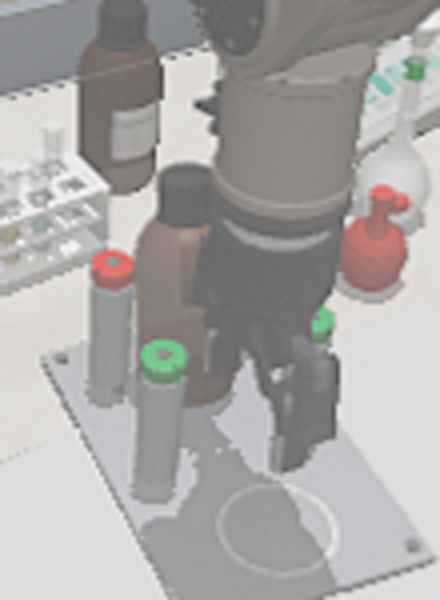

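The gripper's wider upper part touched first and the bottle is leaning again, so I'll back off at once. The better way is to regrip the cap, carry it just clear of the plate to the red pair, set it flat and press lightly.

{"api": "send_rows", "payload": {
  "moves": [0,-6,0,0,0,-14,0,0,0,-22,-5,0,0,-22,-50,0,0,-22,-105,0,0,-18,-160,0,0,0,-205,0,0,30,-215,0]
}}

```text
clock: 56.58
tcp_pos: [0.5837, -0.1955, 0.2711]
orientation: [2.308, 2.121, 0.005]
contact_force: [0.1, 0.4, -0.9]
grip_width: 0.0856
```

```bash
python3 - <<'E'
from geo import *
from bench import r
f=r.grab_frame('scene')
g=f;v=cv2.cvtColor(g['img'],cv2.COLOR_RGB2HSV);m=((g['img'].max(2)<60)&(v[...,1]<70)).astype(np.uint8);m[:, :265]=0;m[:,305:]=0;m[:145]=0;m[190:]=0
k,l,st,c=cv2.connectedComponentsWithStats(m)
for i in range(1,k):
    if st[i,4]>40:
        print(st[i],c[i]);P=onz(f,[c[i]+[.1,-4.8]],.173)[0][:2];d=P-[.576,-.1945];print(P,d@[.9965,-.0837],d@[.0837,.9965])
im=f['img'][130:230,245:325,::-1];im2=np.clip(255*(im/255.)**.5,0,255).astype(np.uint8)
cv2.imwrite('pics/s35.png',cv2.resize(im2,None,fx=5,fy=5,interpolation=cv2.INTER_CUBIC))
E
python3 rel.py .6419 -.1986 .155 85.2
```

```text
[277 157  15  18 204] [284.22058824 165.67647059]
[ 0.64089251 -0.19781177] 0.06494258343922403 0.0021313262478295488
t 56.625 tcp [ 0.5873 -0.1951  0.2706] yaw 85.2425637763312 F [ 3.2546 -0.759   0.8786] M [-0.0304 -0.2905 -0.0135] w 0.08526688830342459 tilt [-0.0009  0.0094 -1.    ]
tool mm [  1.1702  53.653  116.1099]
turn 0.04256377633119257
```

View pics/s35.png

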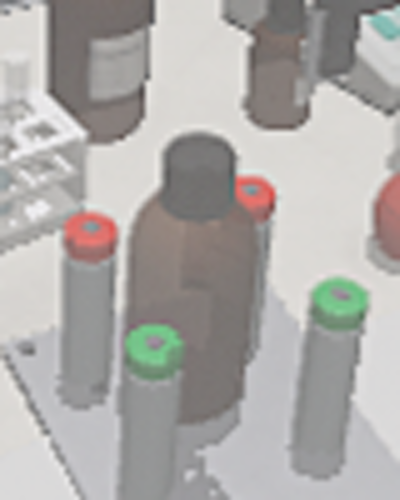

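It dropped back upright at the same spot (axis about 65 mm along the lane). Regripping the cap.

{"api": "send_rows", "payload": {
  "moves": [1,24,0,0,1,48,0,0,1,54,18,0,1,54,60,0,1,54,98,0,1,54,114,0,1,54,114,0,1,54,114,0],
  "hand": 0.3
}}

```text
clock: 57.62
tcp_pos: [0.6368, -0.1985, 0.1538]
orientation: [2.311, 2.125, 0.002]
contact_force: [0.2, 0.2, 1.4]
grip_width: 0.0599
```

```bash
python3 rel.py .6412 -.1985 .1560 85.2
```

```text
t 57.625 tcp [ 0.6368 -0.1985  0.1538] yaw 85.21958463450146 F [0.2001 0.2048 1.3526] M [ 0.065   0.0225 -0.0294] w 0.05987042847945793 tilt [-0.0003  0.0025 -1.    ]
tool mm [ 0.4137  4.4051 -2.1998]
turn 0.019584634501455866
```

{"api": "send_rows", "payload": {
  "moves": [0,4,-2,0,0,4,-2,0,0,4,-2,0,0,4,-2,0,0,4,-2,0],
  "hand": 1,
  "newtons": 40
}}

```text
clock: 58.25
tcp_pos: [0.6417, -0.199, 0.1564]
orientation: [2.309, 2.124, 0.004]
contact_force: [0.6, -0.0, 5.8]
grip_width: 0.0368
```

{"api": "send_rows", "payload": {
  "moves": [0,0,-2,0,0,0,-2,0,0,4,-2,0,0,8,-2,0,0,9,-2,0,0,9,-2,0]
}}

```text
clock: 59.0
tcp_pos: [0.6482, -0.1997, 0.1563]
orientation: [-2.312, -2.126, 0.002]
contact_force: [-5.5, 0.7, 5.6]
grip_width: 0.037
```

{"api": "send_rows", "payload": {
  "moves": [0,0,-2,0,0,0,-2.5,0,0,0,-2.5,0]
}}

```text
clock: 59.38
tcp_pos: [0.6488, -0.1994, 0.1582]
orientation: [-2.312, -2.127, 0.0]
contact_force: [-0.7, -0.1, -2.8]
grip_width: 0.0369
```

{"api": "send_rows", "payload": {
  "moves": [0,1.5,-0.4,0,0,3,-0.4,0,0,4,-0.4,0,0,4,-0.2,0]
}}

```text
clock: 59.88
tcp_pos: [0.653, -0.1998, 0.1589]
orientation: [2.312, 2.127, 0.0]
contact_force: [-0.1, -0.2, -3.3]
grip_width: 0.0368
```

{"api": "send_rows", "payload": {
  "moves": [0,1,0,0,0,2,0,0,0,2,0,0]
}}

```text
clock: 60.25
tcp_pos: [0.6549, -0.2, 0.1589]
orientation: [2.312, 2.127, -0.0]
contact_force: [-0.3, -0.9, -4.2]
grip_width: 0.0372
```

{"api": "send_rows", "payload": {
  "moves": [0,1.5,0,0,0,3,0.2,0,0,3,0.4,0]
}}

```text
clock: 60.62
tcp_pos: [0.6573, -0.2005, 0.1585]
orientation: [-2.312, -2.126, 0.002]
contact_force: [-3.4, -1.0, -1.0]
grip_width: 0.037
```

That's contact with the red pair, with the bottle upright: Fx jumped to −3.4 N while the plate carries little weight. Holding the press for a second.

{"api": "send_rows", "payload": {
  "moves": [0,0.6,0.2,0,0,0.8,0.3,0,0,0.8,0.3,0,0,0.8,0.3,0,0,0.8,0.3,0,0,0.8,0.3,0,0,0.8,0.3,0,0,0.8,0.3,0]
}}

```text
clock: 61.62
tcp_pos: [0.6579, -0.2006, 0.1582]
orientation: [-2.312, -2.126, 0.002]
contact_force: [-4.8, -0.7, 1.2]
grip_width: 0.0369
```

{"api": "send_rows", "payload": {
  "moves": [0,-0.8,0,0,0,-1,0,0,0,-1,0,0],
  "hand": 0.45
}}

```text
clock: 62.0
tcp_pos: [0.6585, -0.2, 0.1587]
orientation: [2.311, 2.126, 0.002]
contact_force: [0.6, 0.6, 0.4]
grip_width: 0.0469
```

{"api": "send_rows", "payload": {
  "moves": [0,0,0,0,0,0,-3,0,0,0,-20,0,0,0,-50,0,0,0,-85,0,0,0,-100,0],
  "hand": 0.25
}}

```text
clock: 62.75
tcp_pos: [0.6589, -0.2003, 0.2619]
orientation: [2.309, 2.124, 0.004]
contact_force: [0.6, 0.2, -0.0]
grip_width: 0.064
```

Run:
```python
from geo import *
from bench import r
f=r.grab_frame('scene');print(r.get_obs()['clock'])
im=f['img'][130:230,245:325,::-1];im2=np.clip(255*(im/255.)**.5,0,255).astype(np.uint8)
cv2.imwrite('pics/s36.png',cv2.resize(im2,None,fx=5,fy=5,interpolation=cv2.INTER_CUBIC))
```

```text
62.8
```

View pics/s36.png

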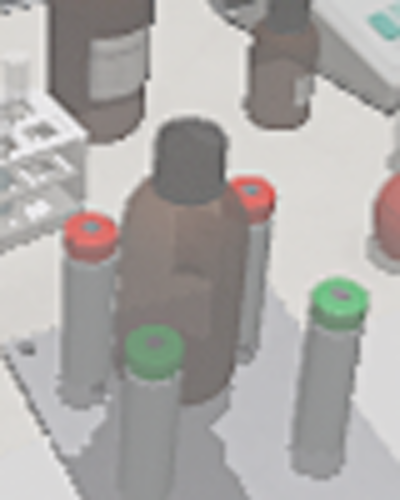

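The bottle is upright, has moved about 12 mm further along the lane, and now stands against the red pair. The hand is clear, so I'm handing in.

```bash
python3 -c "
from bench import r
print(r.hand_in())"
```

```text
the job is handed in; nothing more can be done
None
```

The bottle is standing upright against the red pair, between the two pairs of pillars. I handed the job in at about 62.8 s, inside the 67 s limit, with the hand raised clear.

**What I did**
- **Freeing it:** I gripped the bottle by its cap, pulled it out along its axis, and straightened it against the bin's outer wall. I then set it upright in the start ring.
- **Go gap:** I slid it through the green pair with the cap held. There was almost no side force.
- **No-go gap:** It stopped against the red pair. I pressed it there at about 3–5 N for roughly a second, then released it.

**What went wrong or disagreed**
- **Friction and leaning:** Plate friction was high, around 0.5–0.6. During my first try at the red pair, with the cap held, the foot lagged and the bottle leaned a few degrees.
- **Failed pushes from behind:** Two pushes without gripping, at up to about 11 N, only rocked the bottle forward onto the red pillars. It fell back upright to the same spot each time.
- **Final approach not a full slide:** I made the last few millimetres holding the cap with the foot barely touching or just clear of the plate, then let it down during the press.
- **Red pair position:** The cameras put it about 95 mm beyond the green pair, while the contact I felt suggests about 98–99 mm.

**Last check**
- **Bottle:** The final picture shows it upright on the plate, about 12 mm further along than before the last push.
- **Surroundings:** The jars, marker and bulb looked undisturbed in the last full picture, at about 52 s. I took no full picture after that, but nothing I did later went near them.

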